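# Seat the stamp-carousel head and open its circlip over the axle groove

### The arm

A 6-joint arm with a two-finger parallel gripper is mounted at the origin on the work surface. World frame = base frame: x ahead of the robot, y to its left, z up, the work surface at z = 0. Lengths are in m, angles in rad, forces in N, time in s.
With the tool pointing down it reaches from about 0.25 to 0.775 m from the base axis. Payload 8.9 kg.
Tool frame: the origin (TCP) lies at the very end of the fingers, on their centre line; the grasp point (between the pads) lies 19 mm behind it (robot.grip_point_offset is the distance from the TCP to the grasp point, in m); z points along the fingers, y is the direction in which the jaws open and shut (so a half turn about z gives the same grasp; the last joint's range is limited). The gripper opens to 85 mm and grips with 20 to 120 N. Pads are 22 mm wide; open, the fingers measure 114 mm over their backs; the gripper's body (76 mm by 85 mm) begins 54 mm behind the grasp point. The pads swing forward as they close: fully open they stand 13 mm farther back than shut.
Start: joints at [1.068, 0.291, -0.153, 1.127, 0, 1.431], TCP at [0.187, 0.491, 0.195] pointing down, gripper open.
Joint ranges: [-2.52, 2.52], [-0.91, 1.74], [-1.3, 1.37], [-1.96, 2.02], [-1.52, 1.47], [-3.14, 3.14]. Speed limits (rad/s): [2.22, 2.22, 2.79, 3.14, 3.14, 3.14].

### API

Orientations are given as a unit quaternion [w, x, y, z].
In Python, from rig import robot, cams gives the robot as it stands.
- The arm moves only by the tool send_rows, never from a script. Its argument "plan" is a list of rows, each an object with "claw": the gripper's target within -1 to 1 (fully open at 1, half-way at 0, shut at -1); "offset": the shift along the tool's x, y, z each as a share of 5 cm, from -1 to 1, a list of three; "spin": the turn about the tool's z as a share of 6 degrees, from -1 to 1. A call has exactly 5 rows; each row shifts and turns the commanded pose from where the row before left it, along the tool's axes as they then stand; what a row does not reach is not made up. A row lasts 1/10 s, in which the tool goes at most 50 mm and 8.59 degrees, less where a joint would pass 70% of its speed; a pose out of reach is approached as far as the arm can. A call with a number of a shift or a turn outside -1 to 1 is refused whole. A call with a gripper value outside its range is refused whole. The fingers move at their own pace and stop on an object; "squeeze" is the grip in N (left out, the last holds). Time passes only in rows, so rows that do not move let the fingers close, or fill a call up. It gives the time, the measured TCP pose, the force and the opening at its end, in the units of the state.
- robot.observe(): the state, without advancing time (a new reading comes with each control period).
- cams.get_image(name): name is "scene" or "top" or "wrist"; returns (picture, depth): 480x640x3 uint8, red, green, blue; 480x640 float32, m along the optical axis (not along the pixel's ray), 0 where there is no reading.
- cams.camera_model(name): a dict with "intrinsics" (3x3 intrinsics, pixels), "R" (3x3) and "t" (3): a world point X has camera coordinates R X + t. Camera axes: x right, y down, z forward; pixel columns grow to the right and rows downward; lengths in m; the calibration is good to about 2 mm. A picture is of the moment at which its call begins: read the wrist's pose just before it. camera_model takes no time and is no camera call; for the wrist camera it gives the pose at the moment of the call.
- robot.sign_off(): hands the job in, once; it reports no verdict.
The state is a dict: "time_s": time; "joint_positions": joint angles; "qd": joint speeds; "effort": joint torques, N m; "tcp_pos": TCP position; "ee_rot": TCP orientation; "wrist_force": force on the tool from outside, world axes, zero at the start; "moment": the same for the moment, N m; "gripper_width": finger opening in m.
Only numpy, scipy, OpenCV 4.12 (cv2) and the standard library are available. Lean on these libraries where they do the work, as an engineer would, in place of code of your own. Each camera call takes 0.05 s, during which the arm holds its last target. There are 200 camera calls.

### The job

Put the rubber-stamp carousel together: plug the turntable head's square foot fully home in the square socket on top of the column and let go of it. Then pick up the circlip pliers by their handles, squeeze them to their stop so that the clip on their tips spreads, slide the clip level down over the axle stub without forcing it until it lies around the groove, on the turntable's hub, and finish there: still gripping the pliers with the clip held open, not letting it snap in. Leave the stamps and other desk things where they are.

Things in the scene. Friction and masses are not known exactly. Their poses are not given: they have to be found in the camera images.
- base: the carousel's heavy foot and column; does not move. Dark round foot 150 mm across, 16 thick; on it a grey square column 54 mm wide, its flat top 100 mm above the desk. Origin at the centre of the underside, z up; x and y square to the column's faces and its socket.
- base_socket (a point): centre of the socket's mouth in the column's top, 100 mm above the desk: a 28 x 28 mm square hole, 32 mm deep, 2.5 mm chamfer round the mouth, square to the base's axes.
- head: the loose carousel head, about 0.35 kg, standing upright on the desk on its plug at the start. Origin at the centre of the plug's underside, z up along the axle. Steel square plug 26 x 26 mm, 28 high, x and y square to its faces (any quarter turn fits the socket). Above it a 44 mm collar, which lies on the column's top when the plug is home: the origin is then 28 mm below the column's top.
- hub (a point): centre of the top of the hub, 47 mm above the head's origin. Black turntable 124 mm across, 34 to 39 mm above the head's origin, with eight stamp slots in its rim, free to spin; its round hub, 42 mm across at the foot and 38 at the top, rises from 39 to 47 mm.
- groove (a point): on the axle at mid height of the groove, 49.5 mm above the head's origin. The groove (22 mm diameter) runs from the hub's top, 47, to 52 mm above the origin; the full 24 mm axle from 52 to 62.5, then a chamfer narrowing to 21 mm at 65.5.
- head_top (a point): centre of the top face of the axle's square spanner end, 86 mm above the head's origin. The end is 15.5 x 15.5 mm and reaches from here 20 mm down; its flats are parallel to the plug's and are the place to hold the head.
- tray: open sheet-metal parts tray, 90 mm (x) by 170 mm (y), 30 mm high, heavy, does not move; floor 3 mm thick, only a few brass screws lie near its short ends, so there is room below the pliers' handles. Origin at the centre of its underside.
- pliers: circlip pliers with bent-down tips, about 0.25 kg, lying flat across the tray's two long rims, clip overhanging. Origin under the pivot at the underside, 30 mm above the desk at the start; x points along the pliers to the tips and clip, z up. Nothing on them is higher than 14 mm above the underside. Centre of mass about 25 mm behind the pivot. The clip stays hooked on the tips and cannot come off.
- handles (a point): where to grip the pliers: midway between the handles, 55 mm behind the pivot, 7 mm above the underside. The black handles reach 36 to 108 mm behind the pivot, each 12 wide, 14 tall. Sprung apart: 56 mm over their outer faces here (75 at the ends); squeezed along the pliers' y to the stop they stand parallel, 36 mm over the outer faces. It takes 5 N at first, 12 N per finger at the stop.
- clip (a point): centre of the spread clip, fixed in the pliers' frame 59 mm ahead of the pivot, 12 below the underside. Flat steel C-ring 2.5 mm thick, 4 wide, about 35 mm outside, gap towards the pivot, its plane square to the pliers' z. Hole 22.6 mm at rest, so it stops on the 24 mm axle; spread fully it passes 27 mm. Lying on the hub, this point is 1.3 mm above the hub's top, 1.2 mm below point groove.
- spread (a joint): how far the pliers are squeezed, as the angle of one arm: 0 rad at rest, 0.19 rad at the stop with the clip fully spread.
- stamp_round: round wooden rubber stamp standing upright, 93 mm tall, foot 42 mm across; bystander, origin under its centre
- stamp_block: rubber stamp with a 30 x 66 mm block foot and a turned wooden handle, 91 mm tall; bystander, origin under its centre
- inkpad: open ink pad in a flat tin, 72 x 118 x 14 mm; bystander, origin under its centre
- pen_pot: dark metal pen pot, 74 mm across, 100 mm tall plus pens; bystander, origin under its centre
- stapler: black stapler 36 x 140 mm, 53 mm tall; bystander, origin under its centre
- self_inker: self-inking stamp standing upright, 36 x 62 mm, 88 mm tall; bystander, origin under its centre
- ink_bottle: small ink bottle, 38 mm across, 85 mm tall; bystander, origin under its centre
Things that resemble listed ones, but are neither listed nor needed, are in the scene too. Leave any blue or purple look-alike of the head alone. Several things have the shape of the tray; the one meant has the colours described above.

How it is judged:
By the outcome, as a careful person would: the job done as asked, in the order asked, and still so for the second after the job is handed in, while the arm keeps its last pose, push and grip.
It also fails if it takes over 61 s, if anything falls off the work surface, if the arm or the gripper's body presses on something with over 40 N, if the wrist force passes 120 N, or if a joint passes its speed limit or range.

## Working session

There is one attempt and no reset: what is moved stays moved. The work goes in short steps, Python scripts to look and compute and a tool call to move; the robot and the scene stay as the last step left them, time stands still between calls to the robot, and variables do not carry over. Pictures are saved under pics/ and viewed, on a budget of 10 in all, crops included, one or two more only if the job needs it, and the job is handed in when it is done.

Besides the shell and the picture viewer there is one more tool, called after "Call:" as name([rows], argument=value, ...), one row to a line, values as JSON. send_rows: Moves the arm, as the interface text tells. Shift numbers are shares of 5 cm and turn numbers shares of 6 degrees, none past 1 either way. Its arguments: {"type":"object","properties":{"plan":{"type":"array"},"squeeze":{"type":"number"}},"required":["plan"]}

```bash
ls; mkdir -p pics; python3 - <<'E'
from rig import robot,cams
import cv2,numpy as np
print(robot.observe())
for n in ("scene","top"):
    im,d=cams.get_image(n); cv2.imwrite(f"pics/{n}0.png",im[:,:,::-1]); np.savez(f"{n}0.npz",im=im,d=d)
    m=cams.camera_model(n); print(n,m)
E
```

```text
pics
{'time_s': 0.0, 'joint_positions': array([ 1.06773666e+00,  2.91289623e-01, -1.54109360e-01,  1.12672463e+00,
       -1.36919950e-05,  1.43147402e+00]), 'qd': array([ 0.00076354,  0.0008767 ,  0.00031044,  0.00034088, -0.00064392,
       -0.0012186 ]), 'effort': array([ 4.57717260e-04, -5.37143254e+01,  3.31373298e+01,  1.59940613e-02,
       -1.16275810e-04,  4.90013491e-06]), 'tcp_pos': array([0.18655283, 0.49021375, 0.19463383]), 'ee_rot': array([-2.03014838e-04,  1.80867704e-01,  9.83507211e-01, -6.31867784e-04]), 'wrist_force': array([-1.07142568,  0.01482347, -0.81482113]), 'moment': array([ 0.03219599,  0.02836795, -0.03185705]), 'gripper_width': 0.08531704583509005}
scene {'intrinsics': array([[606.98692996,   0.        , 317.79372655],
       [  0.        , 606.98692996, 240.5048943 ],
       [  0.        ,   0.        ,   1.        ]]), 'R': array([[-9.57803867e-02,  9.95402016e-01,  9.71297243e-04],
       [ 8.26777088e-01,  8.00981354e-02, -5.56797931e-01],
       [-5.54315582e-01, -5.25272748e-02, -8.30647411e-01]]), 't': array([ 0.04613169, -0.38707983,  1.64497762])}
top {'intrinsics': array([[593.18481872,   0.        , 321.40908138],
       [  0.        , 593.18481872, 238.64345446],
       [  0.        ,   0.        ,   1.        ]]), 'R': array([[ 0.01735634, -0.99970087, -0.01723158],
       [-0.99904498, -0.01664863, -0.04039736],
       [ 0.04009839,  0.01791628, -0.9990351 ]]), 't': array([-1.57785024e-04,  5.20182551e-01,  1.42420860e+00])}
```

View pics/top0.png

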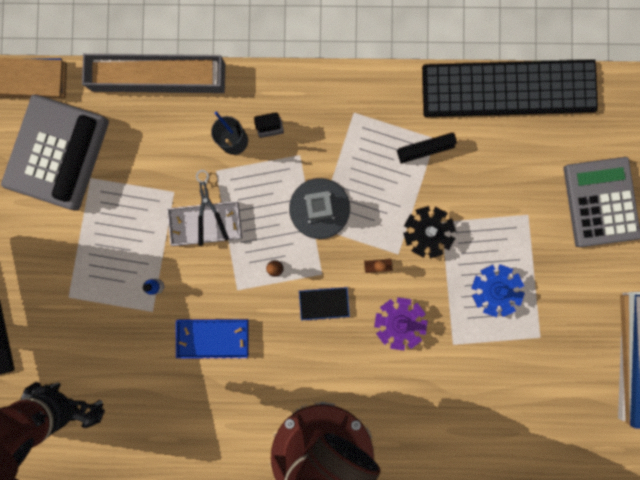

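View pics/scene0.png

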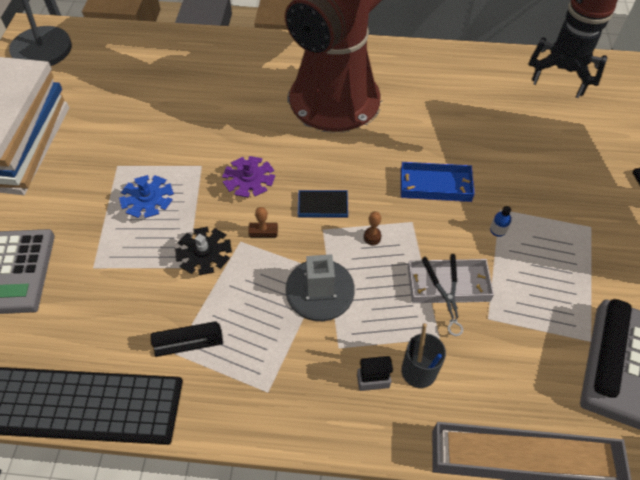

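Candidates for the head in the top view are black/steel at (430,232), purple at (402,323) and blue at (498,291). I choose the black one. For the tray they are the grey sheet-metal one holding the pliers at (205,223), the blue tin at (212,338), and the dark trays at (153,73) and (30,77). I choose the grey one. The base is at (320,208) and the clip at (212,180).

```bash
cat > h.py <<'E'
import numpy as np,cv2
from rig import robot,cams
def ray(m,uv,z):
    K,R,t=m["intrinsics"],m["R"],m["t"]
    uv=np.atleast_2d(uv).astype(float)
    d=np.c_[uv,np.ones(len(uv))]@np.linalg.inv(K).T@R   # rows: R^T K^-1 p
    c=-R.T@t
    return c+d*((z-c[2])/d[:,2])[:,None]
def proj(m,X):
    p=(np.atleast_2d(X)@m["R"].T+m["t"])@m["intrinsics"].T
    return p[:,:2]/p[:,2:]
def cloud(m,d):
    v,u=np.mgrid[:d.shape[0],:d.shape[1]]
    p=np.stack([u,v,np.ones_like(u)],-1).reshape(-1,3)@np.linalg.inv(m["intrinsics"]).T*d.reshape(-1,1)
    X=((p-m["t"])@m["R"]).reshape(d.shape+(3,)); X[d==0]=np.nan
    return X
def tool():
    s=robot.observe(); w,x,y,z=s["ee_rot"]
    from scipy.spatial.transform import Rotation as Ro
    return s,Ro.from_quat([x,y,z,w]).as_matrix()
def go(target,yaw_deg=None,tp=None,r=None):
    """shares of 5cm in tool axes and turn (deg) to reach target"""
    s,R=tool(); p=s["tcp_pos"]
    d=R.T@(np.array(target)-p)
    print("tcp",p.round(4),"t",round(s["time_s"],2),"w",round(s["gripper_width"],4),"F",s["wrist_force"].round(1))
    print("delta tool mm",(d*1000).round(1),"shares",(d/.05).round(3))
    a=np.degrees(np.arctan2(R[1,1],R[0,1])); print("jaw(y) axis yaw",a.round(2))
    if yaw_deg is not None:
        e=(yaw_deg-a+90)%180-90; print("world turn",e.round(2),"spin shares about tool z",(-e/6).round(3))
E
python3 - <<'E'
from h import *
m=cams.camera_model("top"); D=np.load("top0.npz"); im,d=D["im"],D["d"]
for n,uv,z in [("head",(431,231),.086),("base",(319,206),.1),("clip",(212,180),.02),("pivot",(207,208),.04),("tray",(205,223),.03),("pot",(229,135),.05)]:
    print(n,ray(m,uv,z)[0].round(3), cloud(m,d)[uv[1],uv[0]].round(3))
E
```

```text
head [ 0.539 -0.243  0.086] [ 0.539 -0.243  0.088]
base [0.591 0.014 0.1  ] [nan nan nan]
clip [0.657 0.276 0.02 ] [ 0.662  0.282 -0.011]
pivot [0.587 0.282 0.04 ] [0.591 0.29  0.002]
tray [0.552 0.288 0.03 ] [0.554 0.294 0.004]
pot [0.761 0.232 0.05 ] [0.771 0.24  0.002]
```

```bash
python3 - <<'E'
from h import *
s,R=tool();print(R.round(3)); m=cams.camera_model("wrist"); print(m["intrinsics"].round(1),(R.T@(-m["R"].T@m["t"]-s["tcp_pos"])).round(4),(m["R"]@R).round(3))
go([.53,.014,.31])
E
```

```text
[[-0.935  0.356 -0.001]
 [ 0.356  0.935 -0.001]
 [ 0.    -0.001 -1.   ]]
[[405.2   0.  310.8]
 [  0.  405.2 242.1]
 [  0.    0.    1. ]] [ 0.0662  0.0003 -0.1785] [[-0.001  1.     0.   ]
 [-0.965 -0.001 -0.263]
 [-0.263 -0.     0.965]]
tcp [0.1866 0.4903 0.1947] t 0.1 w 0.0852 F [-0.1  0.7  0.4]
delta tool mm [-490.4 -323.  -115. ] shares [-9.807 -6.461 -2.3  ]
jaw(y) axis yaw 69.16
```

Call:
send_rows([
  {"claw": 1, "offset": [-0.45, -0.3, -0.4], "spin": 0},
  {"claw": 1, "offset": [-0.65, -0.43, -0.4], "spin": 0},
  {"claw": 1, "offset": [-0.65, -0.43, -0.4], "spin": 0},
  {"claw": 1, "offset": [-0.65, -0.43, -0.4], "spin": 0},
  {"claw": 1, "offset": [-0.65, -0.43, -0.4], "spin": 0},
])

```text
time_s: 0.6
tcp_pos: [0.2938, 0.3406, 0.2958]
ee_rot: [-0.0, 0.181, 0.984, -0.0]
wrist_force: [0.5, 0.4, 0.4]
gripper_width: 0.0855
```

Call:
send_rows([
  {"claw": 1, "offset": [-0.7, -0.45, -0.3], "spin": 0},
  {"claw": 1, "offset": [-0.7, -0.45, 0], "spin": 0},
  {"claw": 1, "offset": [-0.7, -0.45, 0], "spin": 0},
  {"claw": 1, "offset": [-0.7, -0.45, 0], "spin": 0},
  {"claw": 1, "offset": [-0.7, -0.45, 0], "spin": 0},
])

```text
time_s: 1.1
tcp_pos: [0.4175, 0.173, 0.3101]
ee_rot: [-0.0, 0.181, 0.983, 0.0]
wrist_force: [1.0, 0.1, -0.7]
gripper_width: 0.085
```

Call:
send_rows([
  {"claw": 1, "offset": [-0.7, -0.45, 0], "spin": 0},
  {"claw": 1, "offset": [-0.7, -0.45, 0], "spin": 0},
  {"claw": 1, "offset": [-0.7, -0.45, 0], "spin": 0},
  {"claw": 1, "offset": [-0.7, -0.45, 0], "spin": 0},
  {"claw": 1, "offset": [-0.4, -0.3, 0], "spin": 0},
])

```text
time_s: 1.6
tcp_pos: [0.5303, 0.0171, 0.3095]
ee_rot: [-0.0, 0.182, 0.983, -0.0]
wrist_force: [0.1, -0.3, -0.2]
gripper_width: 0.0849
```

```bash
cat > snap.py <<'E'
import sys
from h import *
n=sys.argv[1]; m=cams.camera_model("wrist"); im,d=cams.get_image("wrist")
cv2.imwrite(f"pics/{n}.png",im[:,:,::-1]); np.savez(n+".npz",im=im,d=d,**{"intrinsics":m["intrinsics"],"R":m["R"],"t":m["t"]})
E
python3 snap.py base1; python3 -c "
from h import *
go([.53,.014,.31]); go([.539,-.243,.31])
m=np.load('base1.npz');X=cloud(m,m['d']);print(np.nanpercentile(X[...,2],[1,50,90,99]))
q=(X[...,2]>.09)&(X[...,2]<.11);print(q.sum(),np.nanmedian(X[q],0),X[q].min(0),X[q].max(0))"
```

```text
tcp [0.5314 0.0149 0.309 ] t 1.65 w 0.0852 F [-1.5 -1.8 -0.6]
delta tool mm [ 1.  -1.4 -1. ] shares [ 0.02  -0.028 -0.019]
jaw(y) axis yaw 68.98
tcp [0.5314 0.0149 0.309 ] t 1.65 w 0.0852 F [-1.5 -1.8 -0.6]
delta tool mm [ -99.6 -238.1   -0.6] shares [-1.991 -4.762 -0.012]
jaw(y) axis yaw 68.98
[-0.0018893   0.001485    0.41658463  0.43804251]
4326 [0.61147342 0.03825189 0.0991425 ] [ 0.43936562 -0.13409043  0.09000487] [0.79775935 0.26556369 0.10997146]
```

View pics/base1.png

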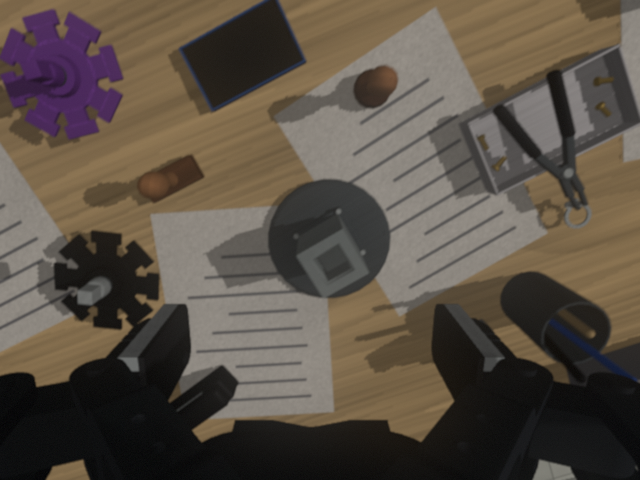

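This wrist view shows the column top with its socket at (333,262), the black head at (105,280) with its spanner end at (92,290), and the pliers at (568,170) with the clip at (577,213). The purple look-alike is at (62,75).

```bash
python3 - <<'E'
from h import *
m=np.load('base1.npz');X=cloud(m,m['d']);im=m['im']
for n,c,z0,z1,r in [("col",(.591,.014),.094,.106,.06),("span",(.539,-.243),.078,.094,.03),("clip",(.657,.276),.012,.025,.04),("pliers",(.587,.28),.036,.05,.15)]:
    q=(X[...,2]>z0)&(X[...,2]<z1)&(np.hypot(X[...,0]-c[0],X[...,1]-c[1])<r)
    print(n,q.sum())
    if q.sum()>4:
        P=X[q]; rr=cv2.minAreaRect((P[:,:2]*1000).astype(np.float32)); print(np.median(P,0).round(4),rr)
# colour of column top
g=cv2.cvtColor(im,cv2.COLOR_RGB2GRAY)
print(g[235:300:5,290:380:6])
E
```

```text
col 2130
[0.5949 0.016  0.0997] ((595.7952880859375, 15.838909149169922), (54.85744094848633, 54.03424072265625), 9.954045295715332)
span 280
[ 0.5402 -0.2432  0.0856] ((540.7275390625, -245.13795471191406), (15.954289436340332, 16.765695571899414), 60.78459930419922)
clip 247
[0.6673 0.2929 0.0186] ((666.6152954101562, 300.2176818847656), (28.058429718017578, 35.91341018676758), 79.66048431396484)
pliers 3270
[0.5667 0.29   0.0416] ((616.8370361328125, 265.3173522949219), (79.6330795288086, 235.74900817871094), 87.84471893310547)
[[ 41  71  50  53  52  52  50  83  90  90  68  58  58  58  59]
 [ 41  43  53  51  50  55  91  91  90  90  81  56  56  57  57]
 [ 42  44  50  51  78  89  90  89  66  90  90  68  57  57  58]
 [ 42  46  54  88  90  92  80  61  62  85  91  80  88  57  58]
 [ 40  60  89  88  90  69  61  61  63  66  91  90  81  56  58]
 [ 43  42  88  89  81  59  62  63  63  63  85  91  79  57  57]
 [ 41  42  70  91  93  72  62  64  59  53  65  92  91  58  58]
 [ 44  42  43  91  90  87  57  53  51  54  69  92  93  73  56]
 [ 43  43  51  71  91  92  61  54  66  77  91  93  91  58  56]
 [ 54  55  54  54  89  92  85  82  90  91  93  74  56  56 100]
 [ 77  52  55  55  71  92  90  93  92  92  57  55  54 105 110]
 [ 89  61  51  56  56  92  94  95  74  55  55  60 110 109 108]
 [137 134 127  99  65  64  89  55  54  66 106 108 107 112 113]]
```

Call:
send_rows([
  {"claw": 1, "offset": [-0.25, -0.6, 0.1], "spin": 0},
  {"claw": 1, "offset": [-0.35, -0.8, 0.3], "spin": 0},
  {"claw": 1, "offset": [-0.35, -0.8, 0.3], "spin": 0},
  {"claw": 1, "offset": [-0.35, -0.8, 0.3], "spin": 0},
  {"claw": 1, "offset": [-0.35, -0.8, 0.3], "spin": 0},
])

```text
time_s: 2.15
tcp_pos: [0.5382, -0.1888, 0.2444]
ee_rot: [-0.0, 0.181, 0.984, 0.0]
wrist_force: [1.0, -0.2, 0.5]
gripper_width: 0.0854
```

Call:
send_rows([
  {"claw": 1, "offset": [-0.33, -0.8, 0.3], "spin": 0},
  {"claw": 1, "offset": [0, -0.16, 0.2], "spin": 0.7},
  {"claw": 1, "offset": [0, 0, 0], "spin": 0.7},
  {"claw": 1, "offset": [0, 0, 0], "spin": 0},
  {"claw": 1, "offset": [0, 0, 0], "spin": 0},
])

```text
time_s: 2.65
tcp_pos: [0.5369, -0.2378, 0.2202]
ee_rot: [-0.0, 0.251, 0.968, 0.0]
wrist_force: [0.4, 0.3, 0.2]
gripper_width: 0.0854
```

```bash
python3 snap.py head1; python3 - <<'E'
from h import *
m=np.load('head1.npz');X=cloud(m,m['d'])
for z0,z1,r in [(.081,.09,.03),(.03,.043,.09)]:
    q=(X[...,2]>z0)&(X[...,2]<z1)&(np.hypot(X[...,0]-.5405,X[...,1]+.2445)<r)
    P=X[q]; print(q.sum(),np.median(P,0).round(4),cv2.minAreaRect((P[:,:2]*1000).astype(np.float32)))
    print(cv2.minEnclosingCircle((P[:,:2]*1000).astype(np.float32)))
go([.5405,-.2445,.068],60.8)
E
```

```text
391 [ 0.5406 -0.2455  0.0858] ((540.9236450195312, -245.58226013183594), (15.23752498626709, 15.806750297546387), 61.29231262207031)
((540.7596435546875, -245.9141387939453), 10.51675796508789)
10482 [ 0.5363 -0.2433  0.0389] ((540.9710693359375, -246.01687622070312), (121.81019592285156, 122.17359924316406), 17.115074157714844)
((540.8700561523438, -245.68359375), 62.882694244384766)
tcp [ 0.5371 -0.2377  0.2204] t 2.7 w 0.0853 F [ 0.7 -0.3  0.7]
delta tool mm [ -6.3  -4.3 152.4] shares [-0.125 -0.085  3.048]
jaw(y) axis yaw 60.9
world turn -0.1 spin shares about tool z 0.017
```

View pics/head1.png

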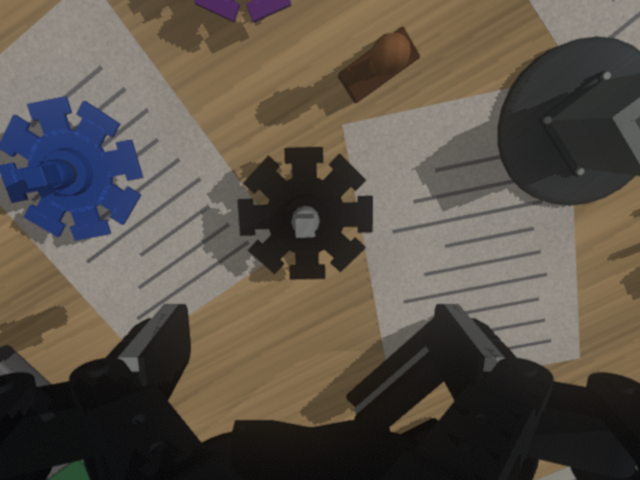

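The crop confirms the choice: a black turntable at (305,213) with a steel spanner end at (305,222). Blue is at (70,170) and purple at the top edge. The fitted square is 15.2 x 15.8 mm at z=0.086, as it should be.

Call:
send_rows([
  {"claw": 1, "offset": [-0.07, -0.05, 0.5], "spin": 0},
  {"claw": 1, "offset": [-0.07, -0.05, 0.7], "spin": 0},
  {"claw": 1, "offset": [0, 0, 0.7], "spin": 0},
  {"claw": 1, "offset": [0, 0, 0.65], "spin": 0},
  {"claw": 1, "offset": [0, 0, 0.5], "spin": 0},
])

```text
time_s: 3.2
tcp_pos: [0.5402, -0.245, 0.0661]
ee_rot: [-0.0, 0.251, 0.968, 0.0]
wrist_force: [-1.0, -0.4, 1.0]
gripper_width: 0.0854
```

Call:
send_rows([
  {"claw": -1, "offset": [0, 0, 0], "spin": 0},
  {"claw": -1, "offset": [0, 0, 0], "spin": 0},
  {"claw": -1, "offset": [0, 0, 0], "spin": 0},
  {"claw": -1, "offset": [0, 0, 0], "spin": 0},
  {"claw": -1, "offset": [0, 0, 0], "spin": 0},
], squeeze=50)

```text
time_s: 3.7
tcp_pos: [0.5412, -0.2463, 0.0689]
ee_rot: [0.001, 0.252, 0.968, -0.0]
wrist_force: [0.2, -0.1, 0.1]
gripper_width: 0.0123
```

Call:
send_rows([
  {"claw": -1, "offset": [0, 0, 0], "spin": 0},
  {"claw": -1, "offset": [0, 0, 0], "spin": 0},
  {"claw": -1, "offset": [0, 0, 0], "spin": 0},
  {"claw": -1, "offset": [0, 0, 0], "spin": 0},
  {"claw": -1, "offset": [0, 0, 0], "spin": 0},
])

```text
time_s: 4.2
tcp_pos: [0.5405, -0.2459, 0.0677]
ee_rot: [-0.0, 0.252, 0.968, 0.0]
wrist_force: [0.0, -0.2, 0.2]
gripper_width: -0.0001
```

```bash
python3 snap.py g1; python3 -c "
from h import *
m=np.load('g1.npz');X=cloud(m,m['d']);q=(np.hypot(X[...,0]-.5405,X[...,1]+.2445)<.04)
h,e=np.histogram(X[q][:,2],bins=np.arange(0,.2,.01));print(h)
im,d=cams.get_image('scene'); cv2.imwrite('pics/s1.png',cv2.resize(im[170:320,100:300,::-1],None,fx=3,fy=3))
a=cv2.imread('pics/g1.png');b=cv2.imread('pics/s1.png');cv2.imwrite('pics/c1.png',np.hstack([cv2.resize(a,(400,300)),cv2.resize(b,(400,300))]))"
```

```text
[  197     0     0  9494  2719   193   723   258   640     0    80   855
  1069   881  2464  8080  8356 11950  9824]
```

View pics/c1.png

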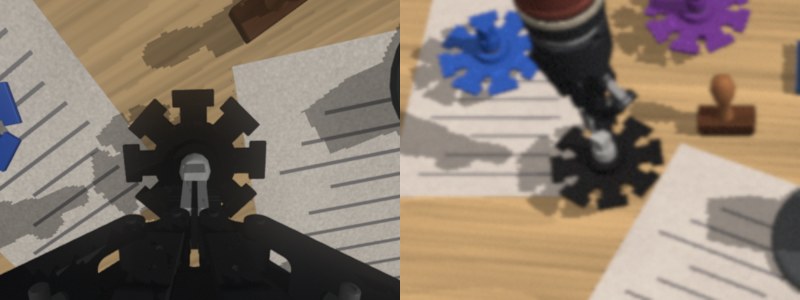

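```bash
python3 - <<'E'
from h import *
s,R=tool(); m=np.load('g1.npz');X=cloud(m,m['d']); T=(X-s["tcp_pos"])@R*1000
for v in range(230,400,10):
    print(v,T[v,312].round(0),m['d'][v,312].round(3),m['im'][v,312])
q=(np.abs(X[...,2]-.0855)<.004)&(np.hypot(X[...,0]-.54,X[...,1]+.2457)<.03)
print(q.sum(),T[q].min(0),T[q].max(0),np.argwhere(q).mean(0))
E
```

```text
230 [18.  1. 22.] 0.206 [26 25 23]
240 [13.  1. 22.] 0.207 [27 26 25]
250 [12.  1.  7.] 0.193 [92 93 91]
260 [8. 1. 3.] 0.191 [126 128 125]
270 [  8.   1. -10.] 0.178 [83 84 82]
280 [  6.   1. -18.] 0.171 [129 131 128]
290 [ 11.   1. -41.] 0.147 [35 36 35]
300 [ 10.   1. -49.] 0.14 [26 25 25]
310 [ 11.   1. -58.] 0.131 [26 26 25]
320 [ 11.   1. -65.] 0.124 [23 23 23]
330 [ 11.   1. -71.] 0.118 [23 22 22]
340 [  8.   1. -73.] 0.117 [27 26 26]
350 [  6.   1. -74.] 0.117 [25 26 25]
360 [  2.   1. -74.] 0.118 [25 24 24]
370 [ -1.   1. -74.] 0.118 [25 26 25]
380 [ -5.   1. -74.] 0.12 [25 26 24]
390 [ -9.   1. -73.] 0.122 [25 24 24]
602 [ -0.33237166  -7.31694876 -20.05310063] [  7.99913834   8.03904019 -13.84050758] [281.4269103  311.19435216]
```

```bash
python3 -c "
import cv2;a=cv2.imread('pics/g1.png');cv2.imwrite('pics/g1c.png',cv2.resize(a[220:420,200:430],None,fx=3,fy=3,interpolation=cv2.INTER_CUBIC))"
```

```text
(no output)
```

View pics/g1c.png

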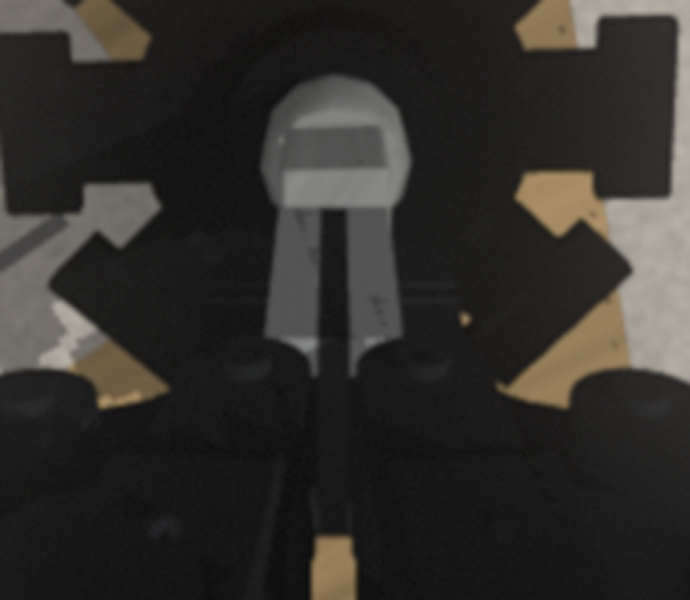

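```bash
python3 - <<'E'
from h import *
print(robot.grip_point_offset,[a for a in dir(robot) if a[0]!='_'])
s,R=tool(); print(s["gripper_width"],s["tcp_pos"]);m=np.load('g1.npz');X=cloud(m,m['d']); T=(X-s["tcp_pos"])@R*1000
for u in (298,300,325,328):
  for v in range(274,340,6): print(u,v,T[v,u].round(0))
E
```

```text
0.0187 ['MotionError', 'grip_point_offset', 'observe', 'sign_off']
-0.0001514009162747355 [ 0.54053165 -0.24591915  0.06766012]
298 274 [  7.  -5. -14.]
298 280 [  6.  -5. -19.]
298 286 [  4.  -5. -19.]
298 292 [ 11.  -4. -43.]
298 298 [ 10.  -4. -47.]
298 304 [ 10.  -4. -53.]
298 310 [ 11.  -4. -59.]
298 316 [ 11.  -4. -63.]
298 322 [ 11.  -4. -67.]
298 328 [ 11.  -3. -70.]
298 334 [ 10.  -3. -74.]
300 274 [  7.  -4. -15.]
300 280 [  6.  -4. -18.]
300 286 [  4.  -4. -19.]
300 292 [ 11.  -4. -43.]
300 298 [ 10.  -3. -47.]
300 304 [ 11.  -3. -53.]
300 310 [ 10.  -3. -57.]
300 316 [ 11.  -3. -62.]
300 322 [ 11.  -3. -66.]
300 328 [ 11.  -3. -71.]
300 334 [ 10.  -3. -73.]
325 274 [  8.   6. -15.]
325 280 [  6.   6. -18.]
325 286 [  3.   6. -18.]
325 292 [ 10.   5. -42.]
325 298 [ 11.   5. -49.]
325 304 [ 11.   5. -54.]
325 310 [ 11.   5. -59.]
325 316 [ 11.   5. -62.]
325 322 [ 11.   5. -66.]
325 328 [ 11.   4. -71.]
325 334 [ 10.   4. -74.]
328 274 [  8.   8. -15.]
328 280 [  6.   8. -17.]
328 286 [  3.   8. -18.]
328 292 [ 11.   6. -44.]
328 298 [ 11.   6. -48.]
328 304 [ 10.   6. -52.]
328 310 [ 11.   6. -58.]
328 316 [ 11.   6. -62.]
328 322 [ 11.   5. -68.]
328 328 [ 11.   5. -71.]
328 334 [ 12.   5. -77.]
```

```bash
python3 - <<'E'
from h import *
s,R=tool()
m=np.load('head1.npz');X=cloud(m,m['d']); T=(X-np.array([.5371,-.2377,.2204]))@R*1000
q=(T[...,2]<20)&(np.isfinite(T[...,2]))&(T[...,2]>-120)
for v in range(300,370,8): print(v,[tuple(T[v,u].round(0)) for u in (150,165,180,445,460,475)])
for lo in range(-60,10,5):
    p=q&(T[...,2]>=lo)&(T[...,2]<lo+5); print(lo,p.sum(),T[p].min(0).round(0) if p.sum() else '',T[p].max(0).round(0) if p.sum() else '')
E
```

```text
300 [(np.float64(-106.0), np.float64(-170.0), np.float64(220.0)), (np.float64(-106.0), np.float64(-154.0), np.float64(220.0)), (np.float64(-106.0), np.float64(-138.0), np.float64(220.0)), (np.float64(-105.0), np.float64(142.0), np.float64(219.0)), (np.float64(-105.0), np.float64(158.0), np.float64(219.0)), (np.float64(-105.0), np.float64(174.0), np.float64(220.0))]
308 [(np.float64(-114.0), np.float64(-170.0), np.float64(218.0)), (np.float64(10.0), np.float64(-48.0), np.float64(-56.0)), (np.float64(11.0), np.float64(-43.0), np.float64(-56.0)), (np.float64(11.0), np.float64(44.0), np.float64(-56.0)), (np.float64(11.0), np.float64(49.0), np.float64(-56.0)), (np.float64(-114.0), np.float64(175.0), np.float64(219.0))]
316 [(np.float64(-124.0), np.float64(-172.0), np.float64(220.0)), (np.float64(11.0), np.float64(-46.0), np.float64(-62.0)), (np.float64(8.0), np.float64(-43.0), np.float64(-56.0)), (np.float64(10.0), np.float64(42.0), np.float64(-61.0)), (np.float64(11.0), np.float64(47.0), np.float64(-62.0)), (np.float64(-124.0), np.float64(176.0), np.float64(220.0))]
324 [(np.float64(10.0
[... 1562 characters left out ...]
p.float64(42.0), np.float64(-65.0)), (np.float64(5.0), np.float64(42.0), np.float64(-76.0)), (np.float64(9.0), np.float64(43.0), np.float64(-83.0))]
364 [(np.float64(7.0), np.float64(-43.0), np.float64(-83.0)), (np.float64(1.0), np.float64(-43.0), np.float64(-73.0)), (np.float64(-7.0), np.float64(-43.0), np.float64(-61.0)), (np.float64(-4.0), np.float64(42.0), np.float64(-65.0)), (np.float64(3.0), np.float64(43.0), np.float64(-76.0)), (np.float64(9.0), np.float64(42.0), np.float64(-86.0))]
-60 972 [-11. -56. -60.] [ 12.  56. -55.]
-55 671 [-12. -50. -55.] [ 11.  55. -50.]
-50 95 [-10. -43. -50.] [  9.  43. -48.]
-45 0  
-40 0  
-35 0  
-30 0  
-25 0  
-20 0  
-15 0  
-10 0  
-5 0  
0 0  
5 0
```

The crop shows the shut pads ending above the spanner end's top face, at about crop (335,340). By depth the real fingertips lie about 41 mm behind the reported TCP: −41 mm shut and −54 mm open, which matches the 13 mm swing. They are centred in x and y. I'll correct for that and go down another 37 mm.

Call:
send_rows([
  {"claw": 1, "offset": [0, 0, 0], "spin": 0},
  {"claw": 1, "offset": [0, 0, 0], "spin": 0},
  {"claw": 1, "offset": [0, 0, 0], "spin": 0},
  {"claw": 1, "offset": [0, 0, 0], "spin": 0},
  {"claw": 1, "offset": [0, 0, 0], "spin": 0},
])

```text
time_s: 4.8
tcp_pos: [0.5406, -0.2459, 0.0677]
ee_rot: [0.0, 0.252, 0.968, -0.0]
wrist_force: [-0.8, 0.2, -0.5]
gripper_width: 0.0725
```

Call:
send_rows([
  {"claw": 1, "offset": [0, 0, 0.15], "spin": 0},
  {"claw": 1, "offset": [0, 0, 0.2], "spin": 0},
  {"claw": 1, "offset": [0, 0, 0.2], "spin": 0},
  {"claw": 1, "offset": [0, 0, 0.2], "spin": 0},
  {"claw": 1, "offset": [0, 0, 0], "spin": 0},
])

```text
time_s: 5.3
tcp_pos: [0.5393, -0.2452, 0.0282]
ee_rot: [-0.001, 0.252, 0.968, 0.0]
wrist_force: [-0.8, 0.2, 0.4]
gripper_width: 0.0852
```

Call:
send_rows([
  {"claw": -1, "offset": [0, 0, 0], "spin": 0},
  {"claw": -1, "offset": [0, 0, 0], "spin": 0},
  {"claw": -1, "offset": [0, 0, 0], "spin": 0},
  {"claw": -1, "offset": [0, 0, 0], "spin": 0},
  {"claw": -1, "offset": [0, 0, 0], "spin": 0},
])

```text
time_s: 5.8
tcp_pos: [0.541, -0.2461, 0.0307]
ee_rot: [0.0, 0.252, 0.968, -0.0]
wrist_force: [1.4, 0.0, 1.2]
gripper_width: 0.0141
```

Call:
send_rows([
  {"claw": -1, "offset": [0, 0, 0], "spin": 0},
  {"claw": -1, "offset": [0, 0, 0], "spin": 0},
  {"claw": -1, "offset": [0, 0, 0], "spin": 0},
  {"claw": -1, "offset": [0, 0, 0], "spin": 0},
  {"claw": -1, "offset": [0, 0, 0], "spin": 0},
])

```text
time_s: 6.3
tcp_pos: [0.5409, -0.246, 0.0307]
ee_rot: [0.0, 0.252, 0.968, -0.0]
wrist_force: [0.2, 0.5, 6.1]
gripper_width: 0.0143
```

```bash
python3 - <<'E'
from h import *
# target: 13cm above the socket: 
go([.5958,.0158,.072+.030],100)
E
```

```text
tcp [ 0.5409 -0.246   0.0307] t 6.3 w 0.0143 F [0.2 0.5 6.1]
delta tool mm [ 79.9 255.3 -71.4] shares [ 1.599  5.106 -1.427]
jaw(y) axis yaw 60.76
world turn 39.24 spin shares about tool z -6.54
```

Call:
send_rows([
  {"claw": -1, "offset": [0, 0, -0.2], "spin": 0},
  {"claw": -1, "offset": [0, 0, -0.6], "spin": -0.5},
  {"claw": -1, "offset": [0, 0, -0.7], "spin": -1},
  {"claw": -1, "offset": [0, 0, -0.7], "spin": -1},
  {"claw": -1, "offset": [0, 0, -0.6], "spin": -1},
])

```text
time_s: 6.8
tcp_pos: [0.5402, -0.2458, 0.1721]
ee_rot: [-0.0, 0.07, 0.998, -0.0]
wrist_force: [1.6, -0.9, -4.2]
gripper_width: 0.0142
```

Call:
send_rows([
  {"claw": -1, "offset": [0, 0, 0], "spin": -1},
  {"claw": -1, "offset": [0, 0, 0], "spin": -1},
  {"claw": -1, "offset": [0, 0, 0], "spin": -1},
  {"claw": -1, "offset": [0, 0, 0], "spin": 0},
  {"claw": -1, "offset": [0, 0, 0], "spin": 0},
])

```text
time_s: 7.3
tcp_pos: [0.5402, -0.2457, 0.1701]
ee_rot: [-0.0, -0.084, 0.997, 0.0]
wrist_force: [0.1, -0.6, -3.0]
gripper_width: 0.0144
```

```bash
python3 - <<'E'
from h import *
go([.5958,.0158,.17],99.95)
E
```

```text
tcp [ 0.5402 -0.2457  0.1701] t 7.3 w 0.0144 F [ 0.1 -0.6 -3. ]
delta tool mm [-9.830e+01  2.486e+02  1.000e-01] shares [-1.966e+00  4.973e+00  2.000e-03]
jaw(y) axis yaw 99.58
world turn 0.37 spin shares about tool z -0.061
```

Call:
send_rows([
  {"claw": -1, "offset": [-0.14, 0.36, 0], "spin": 0},
  {"claw": -1, "offset": [-0.25, 0.64, 0], "spin": 0},
  {"claw": -1, "offset": [-0.28, 0.7, 0], "spin": 0},
  {"claw": -1, "offset": [-0.28, 0.7, 0], "spin": 0},
  {"claw": -1, "offset": [-0.28, 0.7, 0], "spin": 0},
])

```text
time_s: 7.8
tcp_pos: [0.5749, -0.0813, 0.1702]
ee_rot: [-0.0, -0.083, 0.997, 0.0]
wrist_force: [0.9, -0.7, -3.6]
gripper_width: 0.0142
```

Call:
send_rows([
  {"claw": -1, "offset": [-0.28, 0.7, 0], "spin": 0},
  {"claw": -1, "offset": [-0.25, 0.64, 0], "spin": 0},
  {"claw": -1, "offset": [-0.16, 0.4, 0], "spin": -0.06},
  {"claw": -1, "offset": [-0.05, 0.13, 0], "spin": 0},
  {"claw": -1, "offset": [0, 0, 0], "spin": 0},
])

```text
time_s: 8.3
tcp_pos: [0.5954, 0.0164, 0.1701]
ee_rot: [-0.0, -0.088, 0.996, -0.0]
wrist_force: [0.1, -0.2, -4.6]
gripper_width: 0.0144
```

```bash
python3 snap.py ov1; python3 - <<'E'
from h import *
go([.5958,.0158,.102],99.95)
im,d=cams.get_image("scene"); np.savez("sc2.npz",im=im,d=d)
a=cv2.imread('pics/ov1.png'); b=cv2.resize(im[190:340,240:400,::-1],(512,480)); cv2.imwrite('pics/c2.png',cv2.resize(np.hstack([a,b]),(800,333)))
# socket seen? points near column top plane in the wrist cloud
m=np.load('ov1.npz');X=cloud(m,m['d'])
r=np.hypot(X[...,0]-.5958,X[...,1]-.0158)
for z0,z1 in [(.094,.106),(.13,.15),(.17,.185)]:
    q=(X[...,2]>z0)&(X[...,2]<z1)&(r<.075); print(z0,q.sum(),X[q].min(0).round(4) if q.sum() else'',X[q].max(0).round(4) if q.sum() else'')
ms=cams.camera_model("scene"); Y=cloud(ms,d); r=np.hypot(Y[...,0]-.5958,Y[...,1]-.0158)
for z0 in np.arange(.08,.24,.01):
    q=(Y[...,2]>z0)&(Y[...,2]<z0+.01)&(r<.075)
    if q.sum(): print(z0.round(2),q.sum(),Y[q].min(0).round(4),Y[q].max(0).round(4))
E
```

```text
tcp [0.5953 0.0154 0.1701] t 8.35 w 0.014 F [ 0.3  0.3 -3.3]
delta tool mm [-0.6  0.3 68.1] shares [-0.012  0.007  1.361]
jaw(y) axis yaw 100.06
world turn -0.11 spin shares about tool z 0.019
0.094 456 [ 0.5646 -0.0149  0.0941] [0.5825 0.0382 0.1018]
0.13 0  
0.17 32750 [ 0.5326 -0.0468  0.172 ] [0.6587 0.0792 0.185 ]
0.08 70 [ 0.5809 -0.0091  0.0803] [0.6278 0.0439 0.09  ]
0.09 216 [ 0.5791 -0.0097  0.0902] [0.6279 0.0459 0.1   ]
0.1 55 [ 0.5805 -0.0091  0.1   ] [0.6267 0.0456 0.105 ]
0.16 6 [ 0.5677 -0.0462  0.168 ] [0.6503 0.0752 0.17  ]
0.17 1632 [ 0.5345 -0.0479  0.1703] [0.6594 0.075  0.18  ]
0.18 283 [ 0.5406 -0.0435  0.18  ] [0.6575 0.0743 0.1898]
0.19 29 [ 0.5979 -0.0039  0.1903] [0.6088 0.0249 0.1998]
0.2 41 [0.6005 0.0028 0.2001] [0.6088 0.0288 0.2099]
0.21 62 [ 0.5976 -0.0046  0.2103] [0.6099 0.0339 0.22  ]
0.22 107 [ 0.5882 -0.0047  0.2201] [0.6097 0.0339 0.2297]
0.23 41 [ 0.5876 -0.0047  0.2302] [0.6098 0.0337 0.2397]
```

View pics/c2.png

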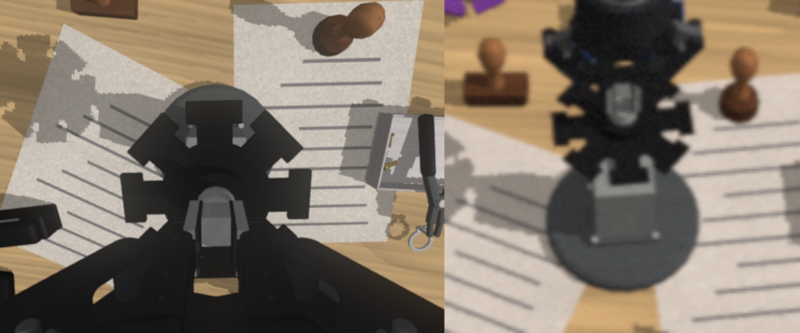

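The left half shows the head hanging centred over the column. The turntable centre is (0.5957, 0.0162) against (0.5958, 0.0158) for the column. The right half shows it upright above the column from the scene camera. Lowering.

Call:
send_rows([
  {"claw": -1, "offset": [-0.01, 0, 0.2], "spin": 0},
  {"claw": -1, "offset": [0, 0, 0.22], "spin": 0},
  {"claw": -1, "offset": [0, 0, 0.22], "spin": 0},
  {"claw": -1, "offset": [0, 0, 0.15], "spin": 0},
  {"claw": -1, "offset": [0, 0, 0.1], "spin": 0},
])

```text
time_s: 8.9
tcp_pos: [0.5953, 0.0156, 0.1244]
ee_rot: [-0.001, -0.088, 0.996, 0.0]
wrist_force: [0.1, 0.4, -4.3]
gripper_width: 0.0144
```

Call:
send_rows([
  {"claw": -1, "offset": [0, 0, 0.08], "spin": 0},
  {"claw": -1, "offset": [0, 0, 0.08], "spin": 0},
  {"claw": -1, "offset": [0, 0, 0.08], "spin": 0},
  {"claw": -1, "offset": [0, 0, 0.08], "spin": 0},
  {"claw": -1, "offset": [0, 0, 0.08], "spin": 0},
])

```text
time_s: 9.4
tcp_pos: [0.596, 0.0158, 0.1055]
ee_rot: [0.0, -0.088, 0.996, -0.0]
wrist_force: [0.3, -0.6, -3.0]
gripper_width: 0.014
```

Call:
send_rows([
  {"claw": -1, "offset": [0, 0, 0.03], "spin": 0},
  {"claw": -1, "offset": [0, 0, 0.02], "spin": 0},
  {"claw": -1, "offset": [0, 0, 0.02], "spin": 0},
  {"claw": -1, "offset": [0, 0, 0.0], "spin": 0},
  {"claw": -1, "offset": [0, 0, 0.0], "spin": 0},
])

```text
time_s: 9.9
tcp_pos: [0.5961, 0.0158, 0.1027]
ee_rot: [0.0, -0.088, 0.996, -0.0]
wrist_force: [-3.9, 0.8, 2.5]
gripper_width: 0.0143
```

Call:
send_rows([
  {"claw": -1, "offset": [0, 0, 0.01], "spin": 0},
  {"claw": 1, "offset": [0, 0, 0], "spin": 0},
  {"claw": 1, "offset": [0, 0, 0], "spin": 0},
  {"claw": 1, "offset": [0, 0, 0], "spin": 0},
  {"claw": 1, "offset": [0, 0, 0], "spin": 0},
])

```text
time_s: 10.4
tcp_pos: [0.5961, 0.0157, 0.1017]
ee_rot: [0.0, -0.088, 0.996, -0.0]
wrist_force: [0.5, -0.5, 0.1]
gripper_width: 0.0718
```

Call:
send_rows([
  {"claw": 1, "offset": [0, 0, -0.1], "spin": 0},
  {"claw": 1, "offset": [0, 0, -0.5], "spin": 0},
  {"claw": 1, "offset": [0, 0, -0.8], "spin": 0},
  {"claw": 1, "offset": [0, 0, -0.8], "spin": 0},
  {"claw": 1, "offset": [0, 0, -0.6], "spin": 0},
])

```text
time_s: 10.9
tcp_pos: [0.5965, 0.0157, 0.2447]
ee_rot: [0.001, -0.088, 0.996, -0.0]
wrist_force: [1.2, -0.7, 0.4]
gripper_width: 0.0855
```

```bash
cat > head.py <<'E'
from h import *
import sys
m=np.load(sys.argv[1]+'.npz');X=cloud(m,m['d']); r=np.hypot(X[...,0]-.5958,X[...,1]-.0158)
for z0,z1,rr in [(.15,.166,.03),(.107,.115,.075)]:
    q=(X[...,2]>z0)&(X[...,2]<z1)&(r<rr); P=(X[q][:,:2]*1000).astype(np.float32)
    print(q.sum(),np.median(X[q],0).round(4),cv2.minAreaRect(P),cv2.minEnclosingCircle(P))
E
python3 snap.py ov2; python3 head.py ov2; python3 -c "
from h import *
go([.49,.29,.25],0)"
```

```text
551 [0.5955 0.0157 0.1578] ((596.0427856445312, 15.742481231689453), (15.914154052734375, 15.000024795532227), 10.290422439575195) ((596.406982421875, 15.859834671020508), 10.626420974731445)
13784 [0.5922 0.0148 0.1108] ((596.62353515625, 15.64794921875), (122.02224731445312, 122.33392333984375), 56.526824951171875) ((596.4573974609375, 15.701090812683105), 62.91679382324219)
tcp [0.5983 0.0156 0.2492] t 10.95 w 0.0854 F [-0.3 -0.7  3.6]
delta tool mm [ 58.4 289.2  -1.9] shares [ 1.168  5.784 -0.039]
jaw(y) axis yaw 100.12
world turn 79.88 spin shares about tool z -13.314
```

The head is home. The spanner top is at z=0.1578 (0.158 expected) and the turntable at 0.1108 (0.111 expected), with the axle at about (0.596, 0.0157). Now the pliers.

Call:
send_rows([
  {"claw": 1, "offset": [-0.02, 0.5, 0], "spin": 0},
  {"claw": 1, "offset": [-0.03, 0.8, 0], "spin": 0},
  {"claw": 1, "offset": [-0.03, 0.8, 0], "spin": 0},
  {"claw": 1, "offset": [-0.03, 0.8, 0], "spin": 0},
  {"claw": 1, "offset": [-0.03, 0.8, 0], "spin": 0},
])

```text
time_s: 11.45
tcp_pos: [0.57, 0.2006, 0.2419]
ee_rot: [0.0, -0.088, 0.996, 0.0]
wrist_force: [0.5, 0.2, 0.5]
gripper_width: 0.0851
```

Call:
send_rows([
  {"claw": 1, "offset": [-0.03, 0.8, 0], "spin": 0},
  {"claw": 1, "offset": [-0.03, 0.7, 0.2], "spin": 0},
  {"claw": 1, "offset": [0, 0.3, 0.3], "spin": 0},
  {"claw": 1, "offset": [0, 0, 0], "spin": 0},
  {"claw": 1, "offset": [0, 0, 0], "spin": 0},
])

```text
time_s: 11.95
tcp_pos: [0.5573, 0.288, 0.2167]
ee_rot: [-0.0, -0.088, 0.996, -0.0]
wrist_force: [-0.1, -0.2, 0.4]
gripper_width: 0.0857
```

```bash
python3 snap.py pl1; python3 -c "
from h import *
go([.56,.288,.22],90)
m=np.load('pl1.npz');X=cloud(m,m['d'])
for u,v in [(320,240)]: print(X[v,u])"
```

```text
tcp [0.5578 0.2876 0.2172] t 12.0 w 0.0853 F [ 0.9 -0.2  0.4]
delta tool mm [-2.2  0.  -2.8] shares [-0.044  0.    -0.055]
jaw(y) axis yaw 100.09
world turn -10.09 spin shares about tool z 1.682
[0.58384207 0.30111844 0.04078492]
```

View pics/pl1.png

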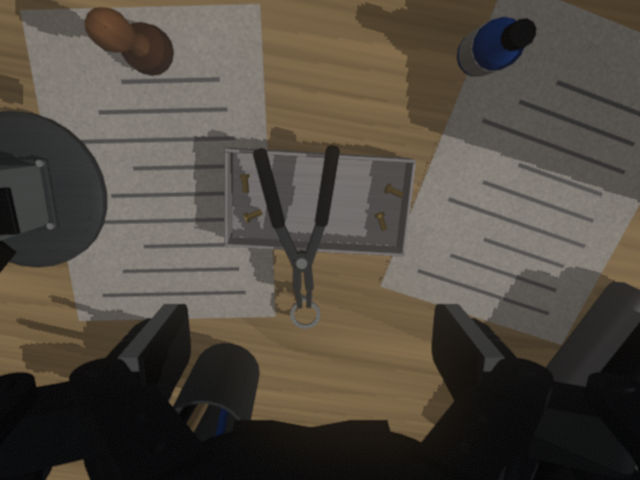

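This shows the pliers across the grey tray: handles from (262,150) and (332,150) to the pivot at (302,264), and the clip ring at (305,315). The pen pot at (215,385) stands near the clip.

```bash
python3 - <<'E'
from h import *
from scipy import ndimage
m=np.load('pl1.npz');X=cloud(m,m['d']);im=m['im'].astype(int)
dark=(im.max(-1)<45)&(X[...,2]>.036)&(X[...,2]<.05)
dark[:140]=0;dark[235:]=0;dark[:,:245]=0;dark[:,350:]=0
l,n=ndimage.label(dark); ends=[]
for i in range(1,n+1):
    if (l==i).sum()<150: continue
    P=X[l==i]; r=cv2.minAreaRect((P[:,:2]*1000).astype(np.float32)); vx,vy,x0,y0=cv2.fitLine((P[:,:2]*1000).astype(np.float32),cv2.DIST_L2,0,.01,.01).ravel()
    print(i,(l==i).sum(),P.mean(0).round(4),r,"dir",np.degrees(np.arctan2(vy,vx)))
    ends.append((vx,vy,x0,y0))
print("pivot",ray(m,(302,264),.042)[0].round(4),X[264,302])
# clip ring: bright-ish, height ~ .019
q=(X[...,2]>.012)&(X[...,2]<.025); q[:290]=0;q[335:]=0;q[:,:280]=0;q[:,330:]=0
P=X[q]; print(q.sum(),cv2.minEnclosingCircle((P[:,:2]*1000).astype(np.float32)),np.median(P,0))
if len(ends)==2:
    (a,b,x,y),(c,d,u,v)=ends
    s=np.linalg.solve([[a,-c],[b,-d]],[u-x,v-y]); print("apex",x+s[0]*a,y+s[0]*b)
E
```

```text
1 954 [0.5343 0.2977 0.0434] ((535.7630004882812, 297.9566650390625), (70.90237426757812, 10.70047664642334), 1.7015432119369507) dir 1.5103942
2 1019 [0.5458 0.249  0.043 ] ((546.98681640625, 248.87376403808594), (71.40699768066406, 11.21619701385498), 23.357677459716797) dir 23.307709
pivot [0.6088 0.2889 0.042 ] [0.60887261 0.28891611 0.04182996]
321 ((666.373779296875, 300.89190673828125), 18.487422943115234) [0.67103866 0.30200562 0.01875087]
apex 667.0653 301.21768
```

```bash
python3 -c "
from h import *
go([.555,.2771,-.026],102.2)"
```

```text
tcp [0.5578 0.2876 0.2172] t 12.0 w 0.0853 F [ 0.9 -0.2  0.4]
delta tool mm [  4.7  -9.8 243.2] shares [ 0.095 -0.195  4.865]
jaw(y) axis yaw 100.09
world turn 2.11 spin shares about tool z -0.351
```

Call:
send_rows([
  {"claw": 1, "offset": [0.095, -0.195, 0.4], "spin": -0.35},
  {"claw": 1, "offset": [0, 0, 0.7], "spin": 0},
  {"claw": 1, "offset": [0, 0, 0.7], "spin": 0},
  {"claw": 1, "offset": [0, 0, 0.7], "spin": 0},
  {"claw": 1, "offset": [0, 0, 0.6], "spin": 0},
])

```text
time_s: 12.5
tcp_pos: [0.5552, 0.2764, 0.0611]
ee_rot: [0.0, -0.105, 0.994, -0.0]
wrist_force: [0.1, 0.1, 0.4]
gripper_width: 0.0855
```

Call:
send_rows([
  {"claw": 1, "offset": [0, 0, 0.5], "spin": 0},
  {"claw": 1, "offset": [0, 0, 0.4], "spin": 0},
  {"claw": 1, "offset": [0, 0, 0.3], "spin": 0},
  {"claw": 1, "offset": [0, 0, 0.1], "spin": 0},
  {"claw": 1, "offset": [0, 0, 0], "spin": 0},
])

```text
time_s: 13.0
tcp_pos: [0.555, 0.2769, -0.0031]
ee_rot: [-0.0, -0.106, 0.994, -0.0]
wrist_force: [-0.2, -0.4, -0.4]
gripper_width: 0.0856
```

```bash
python3 snap.py pl2; python3 -c "
from h import *
go([.555,.2771,-.026],102.2)"
```

```text
tcp [ 0.5554  0.2774 -0.0025] t 13.05 w 0.0856 F [-0.1  0.1  0.3]
delta tool mm [ 0.4 -0.2 23.5] shares [ 0.009 -0.003  0.471]
jaw(y) axis yaw 102.16
world turn 0.04 spin shares about tool z -0.006
```

View pics/pl2.png

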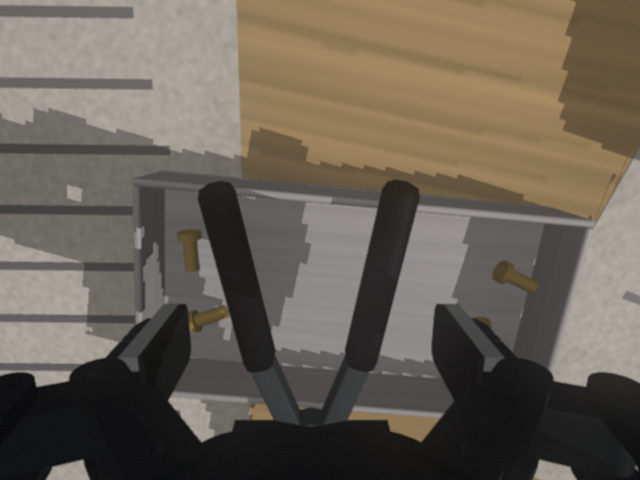

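The view shows the fingers straddling both handles, with screws at (210,318) and (482,322) lying below them. I still need about 21 mm down, keeping clear of the screws.

Call:
send_rows([
  {"claw": 1, "offset": [0, 0, 0.2], "spin": 0},
  {"claw": 1, "offset": [0, 0, 0.21], "spin": 0},
  {"claw": 1, "offset": [0, 0, 0], "spin": 0},
  {"claw": 0.5, "offset": [0, 0, 0], "spin": 0},
  {"claw": 0.4, "offset": [0, 0, 0], "spin": 0},
], squeeze=60)

```text
time_s: 13.55
tcp_pos: [0.5547, 0.2779, -0.0236]
ee_rot: [0.0, -0.106, 0.994, 0.0]
wrist_force: [-2.7, 0.6, 7.3]
gripper_width: 0.0604
```

Call:
send_rows([
  {"claw": 0.3, "offset": [0, 0, 0], "spin": 0},
  {"claw": 0.1, "offset": [0, 0, 0], "spin": 0},
  {"claw": 0, "offset": [0, 0, 0], "spin": 0},
  {"claw": -0.1, "offset": [0, 0, 0], "spin": 0},
  {"claw": -1, "offset": [0, 0, 0], "spin": 0},
])

```text
time_s: 14.05
tcp_pos: [0.5555, 0.2782, -0.0216]
ee_rot: [0.001, -0.106, 0.994, 0.0]
wrist_force: [-4.8, -2.0, 17.0]
gripper_width: 0.0337
```

Call:
send_rows([
  {"claw": -1, "offset": [0, 0, 0], "spin": 0},
  {"claw": -1, "offset": [0, 0, 0], "spin": 0},
  {"claw": -1, "offset": [0, 0, 0], "spin": 0},
  {"claw": -1, "offset": [0, 0, 0], "spin": 0},
  {"claw": -1, "offset": [0, 0, 0], "spin": 0},
])

```text
time_s: 14.55
tcp_pos: [0.5556, 0.2782, -0.0216]
ee_rot: [0.001, -0.107, 0.994, 0.0]
wrist_force: [-4.6, -2.0, 18.5]
gripper_width: 0.0331
```

Call:
send_rows([
  {"claw": -1, "offset": [0, 0, -0.05], "spin": 0},
  {"claw": -1, "offset": [0, 0, -0.3], "spin": 0},
  {"claw": -1, "offset": [0, 0, -0.6], "spin": 0},
  {"claw": -1, "offset": [0, 0, -0.6], "spin": 0},
  {"claw": -1, "offset": [0, 0, -0.6], "spin": 0},
])

```text
time_s: 15.05
tcp_pos: [0.5541, 0.2777, 0.0845]
ee_rot: [-0.0, -0.106, 0.994, -0.0]
wrist_force: [-0.8, 0.0, -3.2]
gripper_width: 0.0334
```

```bash
python3 snap.py pl3; python3 -c "
from h import *
go([.555,.2771,-.026],102.2)
im,d=cams.get_image('scene'); np.savez('sc3.npz',im=im,d=d)
a=cv2.imread('pics/pl3.png'); b=cv2.resize(im[200:380,380:540,::-1],(427,480)); cv2.imwrite('pics/c3.png',cv2.resize(np.hstack([a,b]),(800,360)))"
```

```text
tcp [0.5569 0.2788 0.0898] t 15.1 w 0.0335 F [3.3 0.4 2.5]
delta tool mm [  2.9  -1.3 115.8] shares [ 0.057 -0.026  2.315]
jaw(y) axis yaw 102.22
world turn -0.02 spin shares about tool z 0.004
```

View pics/c3.png

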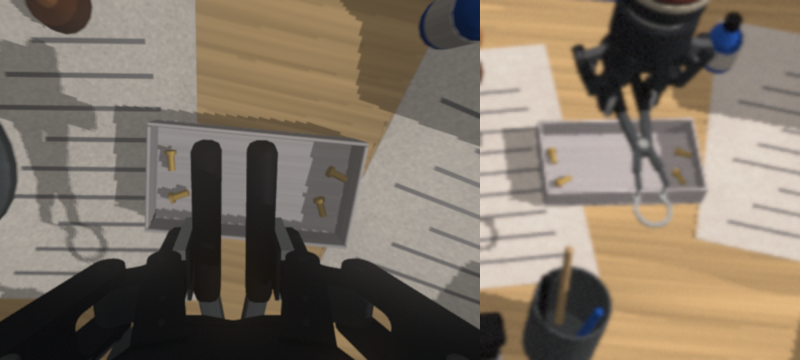

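Left: the handles stand parallel between the pads (gripper reads 33.4 mm). Right: the pliers hang with the clip spread, visible at (653,208). Now I check levelness and where the clip is.

```bash
cat > clip.py <<'E'
from h import *
import sys
from scipy import ndimage
n=sys.argv[1]; s,R=tool(); tcp=s["tcp_pos"]
m=np.load(n+'.npz');X=cloud(m,m['d']);T=(X-tcp)@R*1000
q=(m['im'].max(-1)<60)&(np.abs(T[...,1])<24)&(T[...,0]>13)&(T[...,0]<62)&(T[...,2]>-80)&(T[...,2]<-40)
print("handles wrist n",q.sum())
A=np.c_[T[q][:,0],T[q][:,1],np.ones(q.sum())]; 
zm=T[q][:,2]; k=zm<np.percentile(zm,60)   # upper surface
c=np.linalg.lstsq(A[k],zm[k],rcond=None)[0]; print("top z=%.2f slope x %.4f slope y %.4f"%(c[2],c[0],c[1]),"xmax",np.percentile(T[q][:,0],99.5),"y",np.percentile(T[q][:,1],[.5,99.5]))
for x0 in range(14,60,8):
    k=q&(T[...,0]>x0)&(T[...,0]<x0+8)
    if k.sum()>20: print(x0,"y",np.percentile(T[k][:,1],[1,99]).round(1),"ztop",np.percentile(T[k][:,2],10).round(1))
pred=tcp+R@(np.array([-114,0,-41])/1000); print("pred clip xy",pred.round(4))
for cam in ("scene","top"):
    mm=cams.camera_model(cam); im,d=cams.get_image(cam); np.savez(f"{cam}_{n}.npz",im=im,d=d)
    Y=cloud(mm,d); U=(Y-tcp)@R*1000
    k=(np.abs(U[...,0]+114)<26)&(np.abs(U[...,1])<26)&(U[...,2]>-65)&(U[...,2]<-20)
    print(cam,k.sum(),end=' ')
    if k.sum()>5: print("med",np.median(U[k],0).round(1),"range",np.percentile(U[k],[2,98],axis=0).round(1).tolist(), proj(mm,pred).round(0))
E
python3 clip.py pl3
```

```text
handles wrist n 10814
top z=-68.44 slope x 0.1575 slope y -0.0058 xmax 52.788532363186704 y [-22.94768523  22.55896443]
14 y [-23.3  23.1] ztop -77.1
22 y [-16.8  16.3] ztop -62.3
30 y [-16.5  16.3] ztop -62.5
38 y [-16.4  16.3] ztop -62.8
46 y [-16.   16.1] ztop -62.7
pred clip xy [0.6683 0.3029 0.1295]
scene 175 med [-105.1   -4.5  -36.9] range [[-133.3, -20.1, -58.7], [-88.5, 14.4, -32.4]] [[467. 303.]]
top 110 med [-108.1   -3.   -34.6] range [[-130.6, -19.2, -59.4], [-89.6, 15.7, -30.0]] [[190. 168.]]
```

```bash
python3 - <<'E'
from h import *
s,R=tool(); tcp=s["tcp_pos"]; m=np.load('pl3.npz');T=(cloud(m,m['d'])-tcp)@R*1000
for sg in (-1,1):
    q=(T[...,0]>20)&(T[...,0]<50)&(T[...,1]*sg>7)&(T[...,1]*sg<14)&(T[...,2]>-70)&(T[...,2]<-56)
    c=np.polyfit(T[q][:,0],T[q][:,2],1); r=T[q][:,2]-np.polyval(c,T[q][:,0]); print(sg,q.sum(),c,r.std())
ax=np.array([.5962,.0157,0]); t=ax-R@np.array([-.114,0,0]); t[2]=.15; print(t); go(t,102.2)
E
```

```text
-1 2408 [-1.25099274e-03 -6.56423898e+01] 0.7690843034403954
1 2443 [ 1.09992429e-02 -6.60008723e+01] 0.9427529785504828
[ 0.48478199 -0.00842513  0.15      ]
tcp [0.5547 0.2779 0.0838] t 15.25 w 0.0333 F [-0.2  0.2 -2.4]
delta tool mm [ 128.9 -265.   -66.3] shares [ 2.577 -5.301 -1.327]
jaw(y) axis yaw 102.22
world turn -0.02 spin shares about tool z 0.003
```

Call:
send_rows([
  {"claw": -1, "offset": [0.05, -0.1, -0.3], "spin": 0},
  {"claw": -1, "offset": [0.12, -0.25, -0.5], "spin": 0},
  {"claw": -1, "offset": [0.2, -0.4, -0.4], "spin": 0},
  {"claw": -1, "offset": [0.25, -0.5, -0.13], "spin": 0},
  {"claw": -1, "offset": [0.3, -0.6, 0], "spin": 0},
])

```text
time_s: 15.75
tcp_pos: [0.5291, 0.177, 0.1511]
ee_rot: [0.0, -0.107, 0.994, 0.0]
wrist_force: [1.0, -1.0, -1.6]
gripper_width: 0.0337
```

Call:
send_rows([
  {"claw": -1, "offset": [0.3, -0.6, 0], "spin": 0},
  {"claw": -1, "offset": [0.3, -0.6, 0], "spin": 0},
  {"claw": -1, "offset": [0.3, -0.6, 0], "spin": 0},
  {"claw": -1, "offset": [0.3, -0.6, 0], "spin": 0},
  {"claw": -1, "offset": [0.22, -0.5, 0], "spin": 0},
])

```text
time_s: 16.25
tcp_pos: [0.4888, 0.0193, 0.1499]
ee_rot: [-0.001, -0.106, 0.994, 0.0]
wrist_force: [0.3, -0.1, -2.5]
gripper_width: 0.0334
```

Call:
send_rows([
  {"claw": -1, "offset": [0.15, -0.35, 0], "spin": 0},
  {"claw": -1, "offset": [0.08, -0.3, 0], "spin": 0},
  {"claw": -1, "offset": [0, -0.15, 0], "spin": 0},
  {"claw": -1, "offset": [0, -0.05, 0], "spin": 0},
  {"claw": -1, "offset": [0, 0, 0], "spin": 0},
])

```text
time_s: 16.75
tcp_pos: [0.4882, -0.0229, 0.1501]
ee_rot: [-0.0, -0.106, 0.994, 0.0]
wrist_force: [-0.7, -0.0, -2.2]
gripper_width: 0.0336
```

```bash
python3 snap.py pl4; python3 - <<'E'
from h import *
go([.4848,-.0084,.15],102.2)
for c in("scene","top"):
    im,d=cams.get_image(c); np.savez(c+"4.npz",im=im,d=d)
m=cams.camera_model("scene");u,v=proj(m,[.5962,.0157,.16])[0].astype(int); a=np.load("scene4.npz")["im"][v-60:v+60,u-66:u+66,::-1]
m=cams.camera_model("top");u,v=proj(m,[.5962,.0157,.16])[0].astype(int);b=np.load("top4.npz")["im"][v-60:v+60,u-66:u+66,::-1]
print((u,v)); cv2.imwrite("pics/c4.png",cv2.resize(np.hstack([a,b]),(800,364),interpolation=cv2.INTER_CUBIC))
s,R=tool(); tcp=s["tcp_pos"]; m=np.load('pl4.npz');T=(cloud(m,m['d'])-tcp)@R*1000
for sg in (-1,1):
    q=(T[...,0]>18)&(T[...,0]<50)&(T[...,1]*sg>8)&(T[...,1]*sg<13)&(T[...,2]>-75)&(T[...,2]<-50)
    c=np.polyfit(T[q][:,0],T[q][:,2],1); r=T[q][:,2]-np.polyval(c,T[q][:,0]); print(sg,q.sum(),c,r.std())
E
```

```text
tcp [ 0.4881 -0.0226  0.1501] t 16.8 w 0.0332 F [-0.1 -0.8 -3.2]
delta tool mm [ 0.2 14.6  0.1] shares [0.005 0.292 0.001]
jaw(y) axis yaw 102.23
world turn -0.03 spin shares about tool z 0.005
(np.int64(317), np.int64(200))
-1 1863 [ 1.20119821e-02 -6.52332565e+01] 0.9878494352288789
1 1888 [ 3.10080990e-02 -6.58641626e+01] 1.2692865689424933
```

View pics/c4.png

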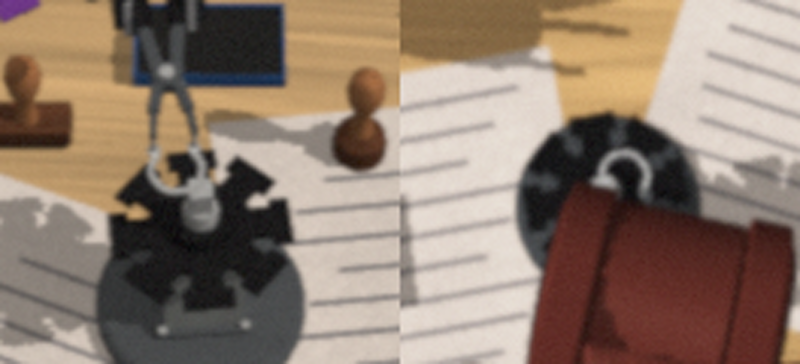

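Left (scene): the spread clip at (180,170) is about 15 mm short of the axle at (200,205). Right (top): the arm hides the axle. I'll swing the pliers round the wrist so both cameras see the clip and axle.

Call:
send_rows([
  {"claw": -1, "offset": [0, 0, 0], "spin": 0.5},
  {"claw": -1, "offset": [0, 0, 0], "spin": 1},
  {"claw": -1, "offset": [0, 0, 0], "spin": 1},
  {"claw": -1, "offset": [0, 0, 0], "spin": 1},
  {"claw": -1, "offset": [0, 0, 0], "spin": 1},
])

```text
time_s: 17.4
tcp_pos: [0.4882, -0.0224, 0.1502]
ee_rot: [-0.0, 0.13, 0.991, 0.0]
wrist_force: [-0.8, -0.0, -2.7]
gripper_width: 0.0336
```

Call:
send_rows([
  {"claw": -1, "offset": [0, 0, 0], "spin": 1},
  {"claw": -1, "offset": [0, 0, 0], "spin": 1},
  {"claw": -1, "offset": [0, 0, 0], "spin": 1},
  {"claw": -1, "offset": [0, 0, 0], "spin": 1},
  {"claw": -1, "offset": [0, 0, 0], "spin": 1},
])

```text
time_s: 17.9
tcp_pos: [0.4882, -0.0223, 0.1502]
ee_rot: [-0.0, 0.382, 0.924, 0.0]
wrist_force: [-0.3, 0.6, -2.9]
gripper_width: 0.0336
```

Call:
send_rows([
  {"claw": -1, "offset": [0, 0, 0], "spin": 1},
  {"claw": -1, "offset": [0, 0, 0], "spin": 1},
  {"claw": -1, "offset": [0, 0, 0], "spin": 0.5},
  {"claw": -1, "offset": [0, 0, 0], "spin": 0},
  {"claw": -1, "offset": [0, 0, 0], "spin": 0},
])

```text
time_s: 18.4
tcp_pos: [0.4882, -0.0226, 0.1502]
ee_rot: [-0.0, 0.497, 0.868, 0.0]
wrist_force: [0.7, -0.7, -1.4]
gripper_width: 0.0333
```

```bash
python3 - <<'E'
from h import *
s,R=tool(); t=np.array([.5962,.0157,0])-R@np.array([-.114,0,0]); t[2]=.135; print(t); go(t)
E
```

```text
[0.53859972 0.11407788 0.135     ]
tcp [ 0.4882 -0.0226  0.1502] t 18.4 w 0.0333 F [ 0.7 -0.7 -1.4]
delta tool mm [ 92.5 112.6  15.2] shares [1.85  2.251 0.304]
jaw(y) axis yaw 30.35
```

Call:
send_rows([
  {"claw": -1, "offset": [0.2, 0.25, 0], "spin": 0},
  {"claw": -1, "offset": [0.4, 0.5, 0], "spin": 0},
  {"claw": -1, "offset": [0.5, 0.6, 0], "spin": 0},
  {"claw": -1, "offset": [0.4, 0.5, 0], "spin": 0},
  {"claw": -1, "offset": [0.25, 0.3, 0], "spin": 0},
])

```text
time_s: 18.9
tcp_pos: [0.5377, 0.1091, 0.1501]
ee_rot: [0.0, 0.497, 0.868, 0.0]
wrist_force: [1.5, 0.6, -1.8]
gripper_width: 0.0335
```

Call:
send_rows([
  {"claw": -1, "offset": [0.1, 0.1, 0.1], "spin": 0},
  {"claw": -1, "offset": [0, 0, 0.1], "spin": 0},
  {"claw": -1, "offset": [0, 0, 0.1], "spin": 0},
  {"claw": -1, "offset": [0, 0, 0], "spin": 0},
  {"claw": -1, "offset": [0, 0, 0], "spin": 0},
])

```text
time_s: 19.4
tcp_pos: [0.5386, 0.1127, 0.1351]
ee_rot: [-0.0, 0.499, 0.867, -0.0]
wrist_force: [-1.0, 0.5, -1.5]
gripper_width: 0.0334
```

```bash
cat > look.py <<'E'
from h import *
import sys
n=sys.argv[1]; s,R=tool(); tcp=s["tcp_pos"]
C=tcp+R@np.array([-.114,0,-.0395]); print("pred clip",C.round(4))
go(tcp)
out=[]
for c in("scene","top"):
    m=cams.camera_model(c); im,d=cams.get_image(c); np.savez(c+n+".npz",im=im,d=d)
    u,v=proj(m,C)[0].round().astype(int); out.append(cv2.resize(im[v-26:v+26,u-26:u+26,::-1],(400,400),interpolation=cv2.INTER_CUBIC)); print(c,"crop origin",u-26,v-26,"scale",400/52, "pred clip px",proj(m,C)[0].round(1),"axle top px",proj(m,[.5962,.0157,.158])[0].round(1))
cv2.imwrite(f"pics/L{n}.png",np.hstack(out))
E
python3 look.py 5; python3 snap.py pl5; python3 - <<'E'
from h import *
s,R=tool(); tcp=s["tcp_pos"]; m=np.load('pl5.npz');T=(cloud(m,m['d'])-tcp)@R*1000
for sg in (-1,1):
    for x0 in range(16,50,7):
        q=(T[...,0]>x0)&(T[...,0]<x0+7)&(T[...,1]*sg>5)&(T[...,1]*sg<17)&(T[...,2]>-75)&(T[...,2]<-50); print(sg,x0,q.sum(),np.percentile(T[q][:,2],[10,50,90]).round(1),np.percentile(T[q][:,1],[2,98]).round(1))
E
```

```text
pred clip [0.5959 0.0141 0.1746]
tcp [0.5386 0.1127 0.1351] t 19.4 w 0.0334 F [-1.   0.5 -1.5]
delta tool mm [0. 0. 0.] shares [0. 0. 0.]
jaw(y) axis yaw 30.16
scene crop origin 293 219 scale 7.6923076923076925 pred clip px [319.5 245.4] axle top px [320.3 250.3]
top crop origin 292 174 scale 7.6923076923076925 pred clip px [318.2 200.3] axle top px [317.6 200.9]
-1 16 807 [-65.2 -64.2 -62.4] [-16.6  -5.2]
-1 23 860 [-65.4 -64.5 -62.6] [-16.6  -5.2]
-1 30 891 [-65.5 -64.6 -62.9] [-16.4  -5.1]
-1 37 923 [-65.8 -64.7 -63. ] [-16.4  -5.2]
-1 44 944 [-65.5 -64.2 -60.6] [-15.8  -5.3]
1 16 814 [-65.3 -64.3 -62.6] [ 5.6 16.6]
1 23 848 [-65.5 -64.5 -62.8] [ 5.6 16.6]
1 30 904 [-65.6 -64.6 -62.7] [ 5.5 16.6]
1 37 953 [-65.8 -64.8 -62.9] [ 5.6 16.6]
1 44 939 [-65.7 -64.2 -59.9] [ 5.8 16.4]
```

View pics/L5.png

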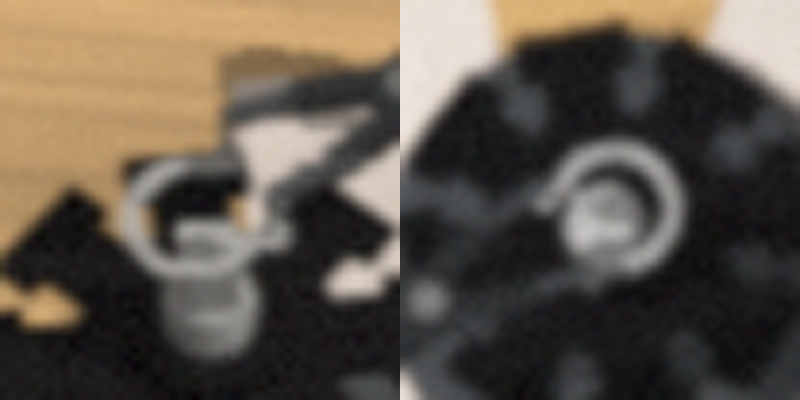

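Left (scene): the ring centre is about (195,218) and the axle column at u≈210. Right (top): the ring centre is about (617,209) and the axle disc about (603,222). The clip sits a few mm off the axle, mostly towards −y. I'll refine by casting radial edge points onto the planes.

```bash
cat > fit.py <<'E'
from h import *
import sys
from scipy.optimize import least_squares
def arc(g,m,c,z,r0,r1,degs,peak):
    """sample radially on world plane z around c; ridge (peak) or falling edge"""
    pts=[]
    for a in np.radians(degs):
        r=np.arange(r0,r1,.0004); W=np.c_[c[0]+r*np.cos(a),c[1]+r*np.sin(a),np.full(len(r),z)]
        p=proj(m,W).astype(np.float32); f=cv2.remap(g,p[:,:1].copy(),p[:,1:].copy(),cv2.INTER_CUBIC).ravel()
        if peak:
            w=np.clip(f-np.percentile(f,30),0,None)**2; k=(w*r).sum()/w.sum()
        else: k=r[np.argmin(np.gradient(f))]
        pts.append(W[0,:2]+(k-r[0])*np.array([np.cos(a),np.sin(a)]))
    P=np.array(pts); s=least_squares(lambda q:np.hypot(P[:,0]-q[0],P[:,1]-q[1])-q[2],[*c,.015],loss='soft_l1',f_scale=.0005)
    return s.x, np.abs(s.fun).mean()
if __name__=="__main__":
    n=sys.argv[1]; zc=float(sys.argv[2]); st={}
    cc=np.array([float(sys.argv[3]),float(sys.argv[4])])
    for cam,ring,ax in(("top",range(-60,100,8),range(100,260,8)),("scene",range(-150,40,8),None)):
        m=cams.camera_model(cam); g=cv2.cvtColor(np.load(cam+n+".npz")["im"],cv2.COLOR_RGB2GRAY).astype(np.float32)
        c=cc.copy()
        for _ in range(3): x,e=arc(g,m,c,zc,.010,.024,ring,True); c=x[:2]
        print(cam,"clip",x.round(4),e.round(5))
E
python3 - <<'E'
from h import *
# ray of hand-read centres
t=cams.camera_model("top"); s=cams.camera_model("scene")
f=lambda o,p:np.array(o)+(np.array(p)+.5)/7.692-.5
print("top clip",ray(t,f((292,174),(217,209)),.1715), "axle disc",ray(t,f((292,174),(203,222)),.137))
print("scene clip",ray(s,f((293,219),(195,218)),.1715))
print("axle u", ray(s,f((293,219),(210,300)),.13))
E
python3 fit.py 5 .1715 .597 .012
```

```text
top clip [[0.59524641 0.01073672 0.1715    ]] axle disc [[0.59503232 0.01544801 0.137     ]]
scene clip [[0.59752291 0.01122017 0.1715    ]]
axle u [[0.59528992 0.01494616 0.13      ]]
top clip [0.5973 0.0113 0.0144] 0.00047
scene clip [0.5959 0.011  0.0167] 0.00062
```

Call:
send_rows([
  {"claw": -1, "offset": [0.04, 0.017, 0], "spin": 0},
  {"claw": -1, "offset": [0.04, 0.017, 0], "spin": 0},
  {"claw": -1, "offset": [0, 0, 0.08], "spin": 0},
  {"claw": -1, "offset": [0, 0, 0.08], "spin": 0},
  {"claw": -1, "offset": [0, 0, 0], "spin": 0},
])

```text
time_s: 20.05
tcp_pos: [0.5378, 0.1178, 0.1264]
ee_rot: [-0.001, 0.498, 0.867, -0.0]
wrist_force: [-0.8, 0.4, -2.0]
gripper_width: 0.0328
```

```bash
python3 look.py 6;  python3 fit.py 6 .1635 .596 .0157
```

```text
pred clip [0.5952 0.0193 0.1658]
tcp [0.5378 0.1178 0.1264] t 20.05 w 0.0328 F [-0.8  0.4 -2. ]
delta tool mm [0. 0. 0.] shares [0. 0. 0.]
jaw(y) axis yaw 30.22
scene crop origin 296 222 scale 7.6923076923076925 pred clip px [322.2 247.8] axle top px [320.3 250.3]
top crop origin 290 175 scale 7.6923076923076925 pred clip px [315.9 201. ] axle top px [317.6 200.9]
top clip [0.5934 0.0181 0.0166] 0.00062
scene clip [0.5966 0.0132 0.0138] 0.00049
```

View pics/L6.png

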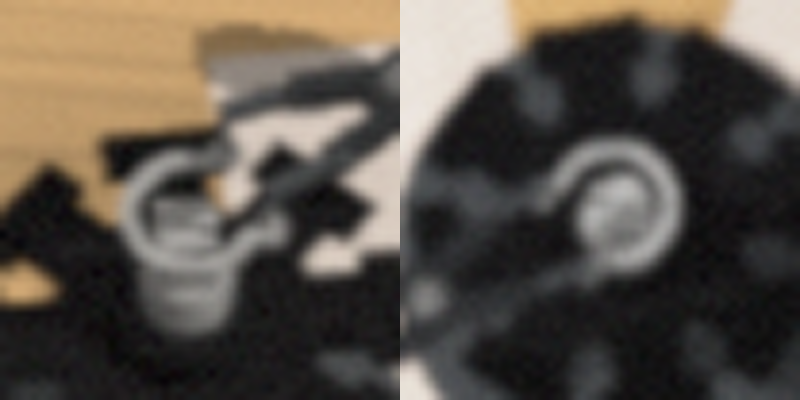

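Left: the ring centre is about (195,207) and the axle spans u 140–237. Right: the ring centre is about (616,207) and the axle disc about (618,214). The clip now surrounds the spanner end's outline in both views.

```bash
python3 - <<'E'
from h import *
t=cams.camera_model("top"); s=cams.camera_model("scene")
f=lambda o,p:np.array(o)+(np.array(p)+.5)/7.692-.5
print("top clip",ray(t,f((290,175),(216,207)),.1635), "axle disc",ray(t,f((290,175),(218,214)),.137))
print("scene clip",ray(s,f((296,222),(195,207)),.1635),"axle u", ray(s,f((296,222),(188.5,280)),.13))
# finer: axle edges + ring outer edges on raw pixel rows
for c,n in(("top",t),("scene",s)):
    g=cv2.cvtColor(np.load(c+"6.npz")["im"],cv2.COLOR_RGB2GRAY)
    o=(306,190) if c=="top" else (308,236)
    print(c,o); print(g[o[1]:o[1]+34,o[0]:o[0]+26] if c=="scene" else g[o[1]:o[1]+24,o[0]:o[0]+26])
E
```

```text
top clip [[0.59440055 0.01549756 0.1635    ]] axle disc [[0.59511941 0.01555996 0.137     ]]
scene clip [[0.59536985 0.0168727  0.1635    ]] axle u [[0.59618516 0.01543938 0.13      ]]
top (306, 190)
[[ 40  56  63  65  51  35  27  22  23  21  26  27  25  23  28  24  25  28
   27  25  27  23  19  22  25  26]
 [ 34  38  45  45  38  34  26  23  23  27  29  28  24  31  28  21  27  26
   25  26  25  28  25  27  24  24]
 [ 30  33  34  35  29  27  25  31  41  51  55  57  60  60  51  44  33  26
   25  26  25  22  26  24  23  31]
 [ 25  24  25  25  24  30  42  67  90 103 110 113 113 114 104  88  64  35
   25  20  22  29  28  19  31  33]
 [ 24  31  30  29  34  53  90 122 139 145 142 143 142 146 150 143 113  71
   42  29  31  24  23  30  26  31]
 [ 25  29  27  27  55  92 128 147 150 135 127 118 118 128 147 159 148 119
   80  38  25  26  25  22  24  29]
 [ 29  27  30  42  85 129 143 134 113  88  76  77  77  87 108 137 156 154
  119  69  29  24  24  20  27  28]
 [ 33  41  49  74 117 143 134  98  64  60  68  88 103 106 107 109 137 162
  146  95  46  26  25  26  27  28]
 [ 47  63  78 101 136 139 10
[... 4740 characters left out ...]
18 105  68
   41  29  24  25  27  29  24  27]
 [ 14  16  14  17  21  16  24  37  51  66  79  87  97 102 100  95  73  47
   34  29  30  29  29  27  26  24]
 [ 19  13  12  12  21  22  24  21  29  44  51  60  67  68  62  51  42  31
   19  28  23  22  26  22  27  27]
 [ 21  21   9  15  18  20  21  25  17  29  36  38  38  36  33  35  24  28
   22  25  24  27  24  23  28  25]
 [ 22  23  12  14  19  19  29  29  25  27  28  28  31  29  30  31  25  28
   27  27  26  23  31  29  21  26]
 [ 25  24  14  12  11  18  16  17  24  20  21  22  25  26  25  23  27  23
   26  21  26  23  26  23  23  22]
 [ 27  29  19  16  24  11  14  12  18  17  21  21  20  21  20  24  21  23
   24  25  30  26  32  26  29  24]]
```

Scene and top disagree by about 1 mm in y and average to nearly zero. In x the clip is about 0.7 mm short. I'll make a small correction and go down gently, watching the force.

Call:
send_rows([
  {"claw": -1, "offset": [-0.012, 0.009, 0.06], "spin": 0},
  {"claw": -1, "offset": [0, 0, 0.08], "spin": 0},
  {"claw": -1, "offset": [0, 0, 0.08], "spin": 0},
  {"claw": -1, "offset": [0, 0, 0.06], "spin": 0},
  {"claw": -1, "offset": [0, 0, 0.04], "spin": 0},
])

```text
time_s: 20.65
tcp_pos: [0.5388, 0.1175, 0.1107]
ee_rot: [-0.0, 0.498, 0.867, -0.0]
wrist_force: [0.3, -0.2, -2.0]
gripper_width: 0.033
```

Call:
send_rows([
  {"claw": -1, "offset": [0, 0, 0.03], "spin": 0},
  {"claw": -1, "offset": [0, 0, 0.03], "spin": 0},
  {"claw": -1, "offset": [0, 0, 0.03], "spin": 0},
  {"claw": -1, "offset": [0, 0, 0.03], "spin": 0},
  {"claw": -1, "offset": [0, 0, 0], "spin": 0},
])

```text
time_s: 21.15
tcp_pos: [0.5389, 0.1175, 0.105]
ee_rot: [-0.0, 0.498, 0.867, -0.0]
wrist_force: [0.9, -0.2, -2.4]
gripper_width: 0.0334
```

Call:
send_rows([
  {"claw": -1, "offset": [0, 0, 0.02], "spin": 0},
  {"claw": -1, "offset": [0, 0, 0.02], "spin": 0},
  {"claw": -1, "offset": [0, 0, 0.02], "spin": 0},
  {"claw": -1, "offset": [0, 0, 0.02], "spin": 0},
  {"claw": -1, "offset": [0, 0, 0], "spin": 0},
])

```text
time_s: 21.65
tcp_pos: [0.5389, 0.1175, 0.101]
ee_rot: [-0.0, 0.498, 0.867, -0.0]
wrist_force: [-0.2, 0.2, -1.6]
gripper_width: 0.0335
```

Call:
send_rows([
  {"claw": -1, "offset": [0, 0, 0.02], "spin": 0},
  {"claw": -1, "offset": [0, 0, 0.02], "spin": 0},
  {"claw": -1, "offset": [0, 0, 0.02], "spin": 0},
  {"claw": -1, "offset": [0, 0, 0], "spin": 0},
  {"claw": -1, "offset": [0, 0, 0], "spin": 0},
])

```text
time_s: 22.15
tcp_pos: [0.539, 0.1175, 0.0982]
ee_rot: [-0.0, 0.498, 0.867, -0.0]
wrist_force: [0.2, 0.6, -3.2]
gripper_width: 0.0334
```

Call:
send_rows([
  {"claw": -1, "offset": [0, 0, 0.02], "spin": 0},
  {"claw": -1, "offset": [0, 0, 0.02], "spin": 0},
  {"claw": -1, "offset": [0, 0, 0.02], "spin": 0},
  {"claw": -1, "offset": [0, 0, 0], "spin": 0},
  {"claw": -1, "offset": [0, 0, 0], "spin": 0},
])

```text
time_s: 22.65
tcp_pos: [0.539, 0.1176, 0.0952]
ee_rot: [-0.0, 0.498, 0.867, -0.0]
wrist_force: [0.3, 1.1, -3.1]
gripper_width: 0.033
```

```bash
python3 -c "
from h import *
s=robot.observe(); print(s['wrist_force'].round(2),s['moment'].round(2),s['tcp_pos'])"
```

```text
[ 0.34  1.05 -3.08] [ 0.04  0.04 -0.04] [0.53899483 0.11756535 0.09516665]
```

Call:
send_rows([
  {"claw": -1, "offset": [0, 0, 0.02], "spin": 0},
  {"claw": -1, "offset": [0, 0, 0.02], "spin": 0},
  {"claw": -1, "offset": [0, 0, 0.02], "spin": 0},
  {"claw": -1, "offset": [0, 0, 0], "spin": 0},
  {"claw": -1, "offset": [0, 0, 0], "spin": 0},
])

```text
time_s: 23.15
tcp_pos: [0.539, 0.1175, 0.0922]
ee_rot: [-0.0, 0.498, 0.867, -0.0]
wrist_force: [0.2, 0.2, -2.2]
gripper_width: 0.0331
```

```bash
python3 look.py 7; python3 -c "
from h import *
s=robot.observe(); print(s['wrist_force'].round(2),s['moment'].round(2),s['tcp_pos'])"
```

```text
pred clip [0.5964 0.019  0.1317]
tcp [0.539  0.1175 0.0922] t 23.15 w 0.0331 F [ 0.2  0.2 -2.2]
delta tool mm [0. 0. 0.] shares [0. 0. 0.]
jaw(y) axis yaw 30.22
scene crop origin 296 232 scale 7.6923076923076925 pred clip px [321.9 257.7] axle top px [320.3 250.3]
top crop origin 290 176 scale 7.6923076923076925 pred clip px [316.4 202. ] axle top px [317.6 200.9]
[-0.06 -0.65 -1.94] [0.11 0.04 0.01] [0.53904261 0.11754012 0.09222354]
```

View pics/L7.png

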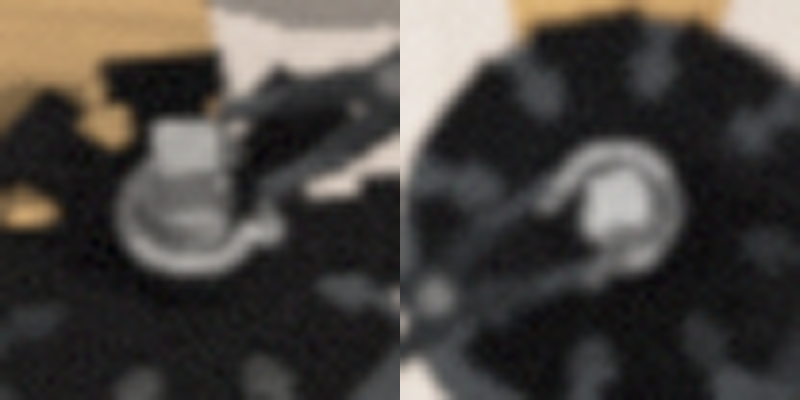

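The clip (scene ring centre about (190,210)) now lies around the axle shaft below the spanner end at (187,145). In the top view the ring (617,207) surrounds the axle at (617,210). It is centred, and no side force shows. Going down to the hub.

Call:
send_rows([
  {"claw": -1, "offset": [0, 0, 0.02], "spin": 0},
  {"claw": -1, "offset": [0, 0, 0.02], "spin": 0},
  {"claw": -1, "offset": [0, 0, 0.02], "spin": 0},
  {"claw": -1, "offset": [0, 0, 0.02], "spin": 0},
  {"claw": -1, "offset": [0, 0, 0], "spin": 0},
])

```text
time_s: 23.75
tcp_pos: [0.5389, 0.1175, 0.088]
ee_rot: [-0.0, 0.498, 0.867, -0.0]
wrist_force: [0.3, -0.1, -3.1]
gripper_width: 0.0333
```

Call:
send_rows([
  {"claw": -1, "offset": [0, 0, 0.02], "spin": 0},
  {"claw": -1, "offset": [0, 0, 0.01], "spin": 0},
  {"claw": -1, "offset": [0, 0, 0.01], "spin": 0},
  {"claw": -1, "offset": [0, 0, 0], "spin": 0},
  {"claw": -1, "offset": [0, 0, 0], "spin": 0},
])

```text
time_s: 24.25
tcp_pos: [0.5391, 0.1176, 0.0862]
ee_rot: [0.0, 0.498, 0.867, 0.0]
wrist_force: [0.3, 0.3, -2.6]
gripper_width: 0.0327
```

Call:
send_rows([
  {"claw": -1, "offset": [0, 0, 0.01], "spin": 0},
  {"claw": -1, "offset": [0, 0, 0.01], "spin": 0},
  {"claw": -1, "offset": [0, 0, 0.01], "spin": 0},
  {"claw": -1, "offset": [0, 0, 0], "spin": 0},
  {"claw": -1, "offset": [0, 0, 0], "spin": 0},
])

```text
time_s: 24.75
tcp_pos: [0.5391, 0.1176, 0.0847]
ee_rot: [0.0, 0.498, 0.867, 0.0]
wrist_force: [-0.5, -0.3, -1.3]
gripper_width: 0.033
```

```bash
python3 -c "
from h import *
s=robot.observe(); print(s['wrist_force'].round(2),s['moment'].round(2),s['tcp_pos'])"
```

```text
[-0.47 -0.26 -1.26] [ 0.09 -0.01 -0.01] [0.53907647 0.11755849 0.08473184]
```

Call:
send_rows([
  {"claw": -1, "offset": [0, 0, 0.01], "spin": 0},
  {"claw": -1, "offset": [0, 0, 0], "spin": 0},
  {"claw": -1, "offset": [0, 0, 0.01], "spin": 0},
  {"claw": -1, "offset": [0, 0, 0], "spin": 0},
  {"claw": -1, "offset": [0, 0, 0], "spin": 0},
])

```text
time_s: 25.25
tcp_pos: [0.5391, 0.1176, 0.0838]
ee_rot: [0.0, 0.498, 0.867, 0.0]
wrist_force: [-0.3, 0.0, -1.6]
gripper_width: 0.0332
```

```bash
python3 -c "
from h import *
s=robot.observe(); print(s['wrist_force'].round(2),s['moment'].round(2),s['tcp_pos'])"
```

```text
[-0.34  0.03 -1.6 ] [-0.02 -0.01  0.02] [0.53914101 0.11759931 0.08380909]
```

Call:
send_rows([
  {"claw": -1, "offset": [0, 0, 0.01], "spin": 0},
  {"claw": -1, "offset": [0, 0, 0], "spin": 0},
  {"claw": -1, "offset": [0, 0, 0.01], "spin": 0},
  {"claw": -1, "offset": [0, 0, 0], "spin": 0},
  {"claw": -1, "offset": [0, 0, 0], "spin": 0},
])

```text
time_s: 25.75
tcp_pos: [0.5391, 0.1176, 0.0828]
ee_rot: [0.0, 0.498, 0.867, 0.0]
wrist_force: [0.1, 1.7, 0.9]
gripper_width: 0.0333
```

```bash
python3 -c "
from h import *
s=robot.observe(); print(s['wrist_force'].round(2),s['moment'].round(2),s['tcp_pos'])"
```

```text
[0.09 1.73 0.87] [-0.03 -0.03 -0.01] [0.53908636 0.11758612 0.08279503]
```

Call:
send_rows([
  {"claw": -1, "offset": [0, 0, 0.006], "spin": 0},
  {"claw": -1, "offset": [0, 0, 0], "spin": 0},
  {"claw": -1, "offset": [0, 0, 0], "spin": 0},
  {"claw": -1, "offset": [0, 0, 0], "spin": 0},
  {"claw": -1, "offset": [0, 0, 0], "spin": 0},
])

```text
time_s: 26.25
tcp_pos: [0.5391, 0.1176, 0.0824]
ee_rot: [0.0, 0.498, 0.867, 0.0]
wrist_force: [-0.7, 2.2, 1.1]
gripper_width: 0.0336
```

```bash
python3 look.py 8; python3 snap.py pl8; python3 - <<'E'
from h import *
s,R=tool(); tcp=s["tcp_pos"]; print(s['wrist_force'].round(2),s['moment'].round(2)); m=np.load('pl8.npz');T=(cloud(m,m['d'])-tcp)@R*1000
for sg in (-1,1):
    for x0 in (16,23,30,37):
        q=(T[...,0]>x0)&(T[...,0]<x0+7)&(T[...,1]*sg>5)&(T[...,1]*sg<17)&(T[...,2]>-75)&(T[...,2]<-50); print(sg,x0,q.sum(),np.percentile(T[q][:,2],[10,50]).round(1),np.percentile(T[q][:,1],[2,98]).round(1))
E
```

```text
pred clip [0.5965 0.0191 0.1219]
tcp [0.5391 0.1176 0.0824] t 26.25 w 0.0336 F [-0.7  2.2  1.1]
delta tool mm [0. 0. 0.] shares [0. 0. 0.]
jaw(y) axis yaw 30.22
scene crop origin 296 234 scale 7.6923076923076925 pred clip px [321.8 260.4] axle top px [320.3 250.3]
top crop origin 291 176 scale 7.6923076923076925 pred clip px [316.5 202.4] axle top px [317.6 200.9]
[-0.45  1.61  1.87] [-0.05 -0.07  0.01]
-1 16 809 [-65. -64.] [-16.6  -5.2]
-1 23 850 [-65. -64.] [-16.4  -5.2]
-1 30 870 [-65.1 -64.1] [-16.3  -5.2]
-1 37 908 [-65.2 -64.1] [-16.2  -5.2]
1 16 809 [-65.  -64.1] [ 5.7 16.6]
1 23 845 [-65.1 -64.1] [ 5.7 16.7]
1 30 891 [-65.1 -64.1] [ 5.7 16.7]
1 37 941 [-65.1 -64.1] [ 5.7 16.6]
```

View pics/L8.png

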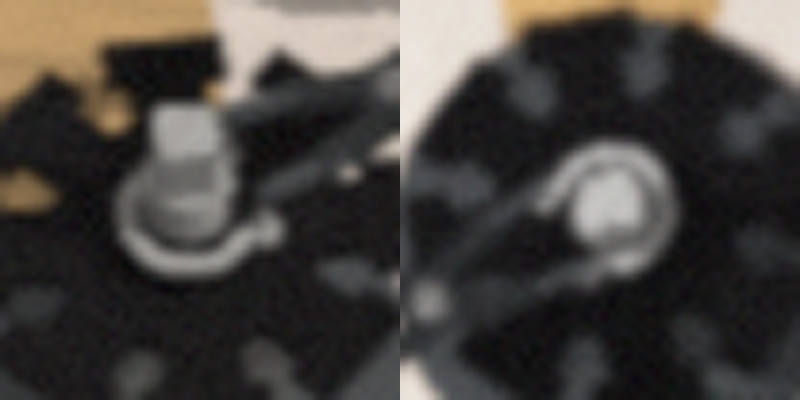

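The clip ring (scene (190,225), top (613,207)) lies low around the axle on the hub. Contact force is about 4 N, and the handles have levelled to within about 0.3°. One last 0.3 mm, then a check and hand in.

Call:
send_rows([
  {"claw": -1, "offset": [0, 0, 0.006], "spin": 0},
  {"claw": -1, "offset": [0, 0, 0], "spin": 0},
  {"claw": -1, "offset": [0, 0, 0], "spin": 0},
  {"claw": -1, "offset": [0, 0, 0], "spin": 0},
  {"claw": -1, "offset": [0, 0, 0], "spin": 0},
])

```text
time_s: 26.9
tcp_pos: [0.5391, 0.1176, 0.0821]
ee_rot: [0.0, 0.498, 0.867, 0.0]
wrist_force: [-0.4, 1.8, 2.3]
gripper_width: 0.0335
```

```bash
python3 snap.py pl9; python3 - <<'E'
from h import *
s,R=tool(); tcp=s["tcp_pos"]; print(tcp,s['gripper_width'],s['wrist_force'].round(2),s['moment'].round(2),s['qd'].round(3)); m=np.load('pl9.npz');T=(cloud(m,m['d'])-tcp)@R*1000
z=[]
for x0 in (16,23,30,37):
    q=(T[...,0]>x0)&(T[...,0]<x0+7)&(abs(T[...,1])>5)&(abs(T[...,1])<17)&(T[...,2]>-75)&(T[...,2]<-50); z.append(np.median(T[q][:,2]))
print(np.round(z,2))
ms=cams.camera_model("scene"); im,d=cams.get_image("scene"); Y=cloud(ms,d); r=np.hypot(Y[...,0]-.5962,Y[...,1]-.0157)
q=(r<.012)&(Y[...,2]>.145)&(Y[...,2]<.17); print("head top z",np.percentile(Y[q][:,2],[50,90]))
E
```

```text
[0.53903846 0.11755654 0.08212477] 0.0332547645304402 [-1.21  1.97  2.23] [-0.08 -0.04 -0.01] [ 0.001 -0.001  0.    -0.001 -0.     0.002]
[-63.98 -63.99 -64.03 -64.05]
head top z [0.15575733 0.15914346]
```

Level, on the hub, gripped at the stop, at rest. Handing in.

```bash
python3 -c "
from rig import robot
print(robot.sign_off())"
```

```text
the job is handed in; nothing more can be done
None
```

The carousel is assembled and handed in at about 27 s of the 61 s. The black head is plugged home in the column and released. The pliers are still gripped with the clip held open around the groove, lying on the hub.

**Last checks**
- **Head:** after release its top was at z = 0.158 and the turntable at 0.111, both as expected. It sits within about 0.5 mm of the column's centre.
- **Clip:** it touched the hub with about 4–5 N beyond the pliers' weight. The handles are level to within about 0.2°, and the computed clip height is about 0.120–0.121 m against 0.1203 m expected.
- **Grip:** the gripper reads 33 mm, slightly under the 36 mm given for the stop. It read about 1 mm low on the head's spanner end too. The handles look parallel.

**What disagreed**
- **Reported TCP:** the real fingertips are about 41 mm behind the reported TCP. My first grasp closed on nothing above the spanner end. I measured the offset by depth, corrected for it, and the second grasp held.
- **Clip position:** the predicted clip position was about 3 mm off what the cameras showed. I corrected it from the scene and top views, which themselves differed by about 1 mm.
- **Pliers tilt:** they hung about 1° tips-down and levelled when the clip touched the hub.
- **Side force:** about 2 N remained at the end.
- **Picture budget:** I viewed 15 pictures against the budget of 10.

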